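Clear the potting bench onto the narrow ledge

ROBOT

A 7-joint arm with a two-finger parallel gripper is mounted at the origin on the work surface. World frame = base frame: x ahead of the robot, y to its left, z up, the work surface at z = 0. Lengths are in m, angles in rad, forces in N, time in s.
With the tool pointing down it reaches from about 0.4 to 0.85 m from the base axis. Payload 4.5 kg.
Tool frame: the origin (TCP) lies on the centre line of the jaws, within the pads' length; the fingertips stand 14 mm ahead of it and the grasp point (between the pads) lies 5 mm behind it (r.tcp_to_tips is the z of the fingertips in the tool frame, in m); z points along the fingers, y is the direction in which the jaws open and shut (so a half turn about z gives the same grasp; the last joint's range is limited). The gripper opens to 88 mm and grips with 3 to 60 N. Pads are 18 mm wide; open, the fingers measure 123 mm over their backs; the gripper's body (75 mm by 187 mm) begins 45 mm behind the grasp point.
Start: joints at [1.364, 0.689, -0.195, 1.565, 0.157, 0.902, -0.215], TCP at [0.149, -0.607, 0.253] pointing down, gripper open.
Joint ranges: [-3.01, 3.01], [-0.46, 2.08], [-1.47, 1.51], [0.13, 2.56], [-1, 4.14], [0.04, 2.09], [-2.66, 2.66]. Speed limits (rad/s): [2.57, 2.57, 3.14, 3.14, 3.14, 3.14, 3.14].

INTERFACE

Orientations are given as a unit quaternion [x, y, z, w].
In Python, from plant import r, viewer gives the robot as it stands.
- The arm moves only by the shell command python3 -m inch 'ROWS' [FORCE]. ROWS is JSON, a list of rows, each a list of 3 entries, a list of its own where there are three numbers: the closure, from 0 (fully open) to 1 (shut), then the shift along the tool's x, y, z in cm, then the turn about the tool's z in degrees. In form: [[fingers, [x, y, z], yaw], ...]. A call has 1 to 20 rows; each row is the pose to reach, as a shift and turn from the pose commanded when the call began, along the tool's axes at that moment; what a row does not reach only later rows make up. A row lasts 1/10 s, in which the tool goes at most 50 mm and 8.59 degrees, less where a joint would pass 70% of its speed; a pose out of reach is approached as far as the arm can. A call with a gripper value outside its range is refused whole. The fingers move at their own pace and stop on an object; FORCE is the grip in N (left out, the last holds). Time passes only in rows, so rows that repeat a pose let the fingers close. It gives the time, the measured TCP pose, the force and the opening at its end, in the units of the state.
- r.get_state(): the state, without advancing time (a new reading comes with each control period).
- viewer.snapshot(name): name is "scene" or "top" or "wrist"; returns the picture (400x640x3 uint8, red, green, blue); there is no depth.
- viewer.camera_params(name): a dict with "intrinsics" (3x3 intrinsics, pixels), "world_to_cam" (4x4, takes a point from world to camera coordinates). Camera axes: x right, y up, looking along -z (the intrinsics and any distortion apply to the point x, -y, -z); pixel columns grow to the right and rows downward; lengths in m; the calibration is good to about 2 mm. A picture is of the moment at which its call begins: read the wrist's pose just before it. camera_params takes no time and is no camera call; for the wrist camera it gives the pose at the moment of the call.
- r.finish_job(): hands the job in, once; it reports no verdict.
Trained networks look in the newest picture that a camera, given by its name, has taken for a name from the list of things; names that differ only in an ending like _2 or _b are one class to them, and where a whole thing is asked for, a point or a joint stands for the part that bears it (a point fixed in the world has none). Each returns a list of dicts, best first, with "p" (0 to 1); they miss things now and then, are a little off and sometimes report something else, mostly with a low value. They report only what shows in the picture. A call takes as long as a camera call.
- viewer.outline_of(camera, name): "pixels" (400x640 bool, what is visible of it) and "bbox" ([left, top, width, height] in pixels, round what is visible of it).
The state is a dict: "clock": time; "q": joint angles; "qd": joint speeds; "joint_torque": joint torques, N m; "tool_pos": TCP position; "eef_rot": TCP orientation; "contact_force": force on the tool from outside, world axes, zero at the start; "moment": the same for the moment, N m; "opening": opening from 0.0 (shut) to 1.0 (fully open).
Only numpy, scipy, OpenCV 4.12 (cv2) and the standard library are available. Lean on these libraries where they do the work, as an engineer would, in place of code of your own. Each camera call takes 0.05 s, during which the arm holds its last target.

TASK

Clear the bench: stand the clay saucer on the narrow ledge with the flower pots (as many as there are) nested inside one another, mouths up, in one stack in that saucer, and stand both aluminium canisters upright on the same ledge, well centred on its depth so that nothing can topple off. Lay the torch in the sloped rest, seated in both V blocks with its head at the high end. Leave the little jar where it stands on the ledge, and do not disturb the purse, mug or opener.

Things in the scene. Friction and masses are not known exactly. Their poses are not given: they have to be found in the camera images.
- pot0_mid (a point): small terracotta flower pot, open at the top, all pots alike: 56 mm high, straight rim collar 60 mm across over the top 26 mm, mouth 51 mm inside, below it a tapering body 47 mm down to 34 mm across at the base; nested in another pot its collar rests on the lower rim, 26 mm higher. Point: on the axis, half-way up (28 mm above the base); z is the pot's axis, towards the mouth. May be absent
- pot1_mid (a point): small terracotta flower pot, open at the top, all pots alike: 56 mm high, straight rim collar 60 mm across over the top 26 mm, mouth 51 mm inside, below it a tapering body 47 mm down to 34 mm across at the base; nested in another pot its collar rests on the lower rim, 26 mm higher. Point: on the axis, half-way up (28 mm above the base); z is the pot's axis, towards the mouth. May be absent
- pot2_mid (a point): small terracotta flower pot, open at the top, all pots alike: 56 mm high, straight rim collar 60 mm across over the top 26 mm, mouth 51 mm inside, below it a tapering body 47 mm down to 34 mm across at the base; nested in another pot its collar rests on the lower rim, 26 mm higher. Point: on the axis, half-way up (28 mm above the base); z is the pot's axis, towards the mouth. May be absent
- pot3_mid (a point): small terracotta flower pot, open at the top, all pots alike: 56 mm high, straight rim collar 60 mm across over the top 26 mm, mouth 51 mm inside, below it a tapering body 47 mm down to 34 mm across at the base; nested in another pot its collar rests on the lower rim, 26 mm higher. Point: on the axis, half-way up (28 mm above the base); z is the pot's axis, towards the mouth. May be absent
- saucer_mid (a point): terracotta pot saucer, a shallow dish 64 mm across the rim, 58 mm at the base, 18 mm high, inner floor 5 mm above its underside and about 50 mm across. Point: on the axis, half-way up (9 mm above its underside); z is its axis
- canister0_mid (a point): plain aluminium battery canister with its lid screwed on, 44 mm across, 70 mm high, 0.1 to 0.2 kg. Point: on the axis, half-way up; z is its axis. The two canisters are alike
- canister1_mid (a point): plain aluminium battery canister with its lid screwed on, 44 mm across, 70 mm high, 0.1 to 0.2 kg. Point: on the axis, half-way up; z is its axis. The two canisters are alike
- torch_mid (a point): lightweight grey torch, 148 mm long: round barrel 24 mm across, square head 30 mm across and 30 mm long at the +x end, tail cap 30 mm across at the other end. It lies on the table with its axis 15 mm up. Point: on the torch's axis near its balance point, in the middle of the 106 mm of barrel between tail cap and head; x runs along the axis to the head
- torch_head (a point): centre of the torch's square head, 68 mm from point torch_mid along the torch's x
- ledge_top (a point): centre of the top face of the narrow wooden ledge on two bamboo stubs: a fixed plank 40 mm deep (its x), 400 mm long (its y), 14 mm thick, its top 70 mm above the table
- rest_seat (a point): where point torch_mid belongs in the fixed sloped torch rest: 78 mm above the table, midway between two 8 mm thick wooden V blocks 80 mm apart on a 10 mm thick base of 130 by 60 mm. x runs along the resting torch, 18 degrees uphill, y is level. The barrel lies in both Vs, 9 mm free between each block and head or tail cap; between the blocks all is free down to the base
- jar_mid (a point): bystander: small amber glass jar, 32 mm across, 42 mm high, that stands somewhere on the ledge and stays there. Point: half-way up
- purse_mid (a point): bystander: round pink coin purse, 60 mm across, 22 mm high, lying among the pots. Point: half-way up
- mug_mid (a point): bystander: white mug, 76 mm across without its handle, 80 mm high. Point: half-way up, on the axis
- opener: bystander: flat steel bottle opener, about 120 mm long, on the table left of the ledge. Origin: underside, near the middle

How it is judged:
By the outcome, as a careful person would: the job done as asked, in the order asked, and still so for the second after the job is handed in, with the robot touching nothing.
Of pot0, pot1, pot2, pot3 only 2 to 4 are there at a start; the rules pass over those that are not, and their reading is None.
At some moment in a run one of torch may be knocked a few centimetres aside while the robot is not near it.
It also fails if it takes over 210 s, if anything falls off the work surface, if the arm or the gripper's body presses on something with over 40 N, if the wrist force passes 120 N, or if a joint passes its speed limit or range.

## Working session

There is one attempt and no reset: what is moved stays moved. The work goes in short steps, Python scripts to look and compute and a shell command to move; the robot and the scene stay as the last step left them, time stands still between calls to the robot, and variables do not carry over. Pictures are saved under pics/ and viewed, and the job is handed in when it is done.

```bash
ls -la; mkdir -p pics; python3 - <<'E'
from plant import r, viewer
import cv2
print(r.get_state())
for n in ("scene","top","wrist"):
    im=viewer.snapshot(n); cv2.imwrite(f"pics/{n}0.png",im[:,:,::-1])
    p=viewer.camera_params(n); print(n,p)
E
```

```text
total 12
drwxr-xr-x  3 agent agent 4096 Dec  7 15:31 .
drwxr-xr-x 23 root  root  4096 Dec  7 15:31 ..
drwxr-xr-x  2 agent agent 4096 Dec  7 15:31 pics
{'clock': 0.0, 'q': array([ 1.36381421,  0.68998014, -0.19455061,  1.56635187,  0.15728204,
        0.90248488, -0.21510876]), 'qd': array([ 0.00040519, -0.00110042, -0.00101881,  0.00156251,  0.00019202,
       -0.00149708,  0.00187967]), 'joint_torque': array([-4.01396464e-04, -5.27564335e+01, -1.26663275e+00, -1.53429347e+01,
       -5.25724702e-02,  6.53733354e-03,  1.69838409e-04]), 'tool_pos': array([ 0.14887086, -0.60638312,  0.25191124]), 'eef_rot': array([ 9.92755698e-01,  1.20146927e-01, -1.57053852e-04, -9.02689588e-04]), 'contact_force': array([-0.56538409, -0.31186229,  0.19517338]), 'moment': array([ 0.00810565,  0.00224633, -0.03450773]), 'opening': 0.9986059373710953}
scene {'intrinsics': array([[389.55554175,   0.        , 318.91190357],
       [  0.        , 389.55554175, 209.18389275],
       [  0.        ,   0.        ,   1.        ]]), 'world_to_cam': array([[-0.36503194,  0.93099101, -0.00272488,  0.2165748 ],
   
[... 355 characters left out ...]
 'world_to_cam': array([[ 0.0299289 , -0.99954792, -0.00286485, -0.01859248],
       [ 0.98442245,  0.02897898,  0.1734147 , -0.55527369],
       [-0.17325328, -0.00801033,  0.98484473, -1.07666332],
       [ 0.        ,  0.        ,  0.        ,  1.        ]])}
wrist {'intrinsics': array([[275.48011556,   0.        , 319.71705176],
       [  0.        , 275.48011556, 203.83968573],
       [  0.        ,   0.        ,   1.        ]]), 'world_to_cam': array([[ 0.23883029, -0.9710601 , -0.00153871, -0.62306084],
       [ 0.92557752,  0.22812264, -0.30210314,  0.04078697],
       [ 0.29371132,  0.07072719,  0.953274  , -0.38980996],
       [ 0.        ,  0.        ,  0.        ,  1.        ]])}
```

View pics/top0.png

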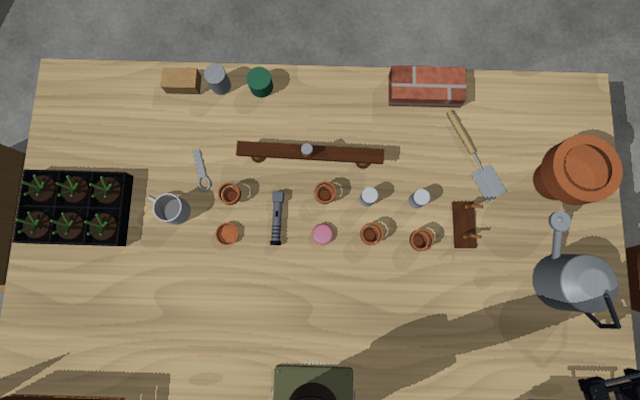

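View pics/scene0.png

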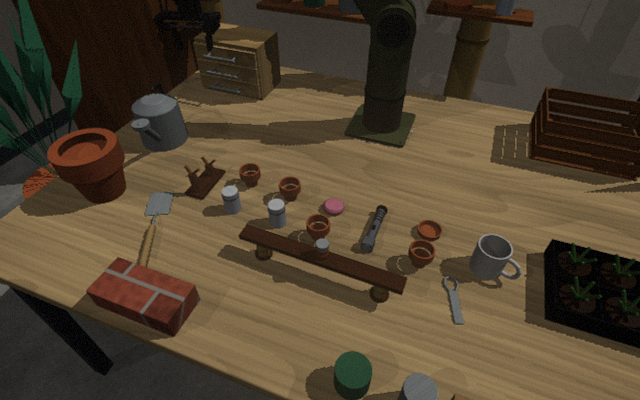

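View pics/wrist0.png

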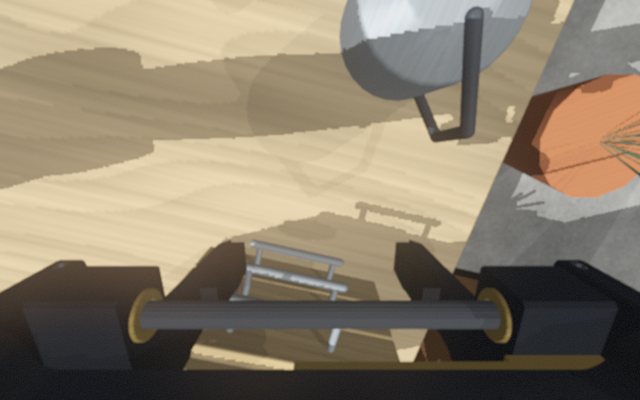

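```bash
cat > h.py <<'E'
from plant import r, viewer
import numpy as np, cv2
from scipy.optimize import least_squares
from scipy.spatial.transform import Rotation as R
def proj(P,pts):
    K,W=P["intrinsics"],P["world_to_cam"]
    c=np.atleast_2d(pts)@W[:3,:3].T+W[:3,3]
    c=c*[1,-1,-1]
    u=c@K.T
    return u[:,:2]/u[:,2:]
def ray(P,uv,z):
    K,W=P["intrinsics"],P["world_to_cam"]
    d=np.linalg.inv(K)@[uv[0],uv[1],1]*[1,-1,-1]
    Rm=W[:3,:3].T; o=-Rm@W[:3,3]; d=Rm@d
    return o+d*(z-o[2])/d[2]
def cyl(prof,n=48):
    a=np.linspace(0,2*np.pi,n,endpoint=False)
    return np.vstack([np.c_[rr*np.cos(a),rr*np.sin(a),np.full(n,z)] for rr,z in prof])
PROF=dict(pot=[(.017,0),(.0235,.030),(.030,.030),(.030,.056)],saucer=[(.029,0),(.032,.018)],
 canister=[(.022,0),(.022,.07)],jar=[(.016,0),(.016,.042)],purse=[(.020,0),(.030,.011),(.02,.022)])
def box_of(P,pts):
    u=proj(P,pts); h=cv2.convexHull(u.astype(np.float32)); m=cv2.moments(h)
    return np.r_[m["m10"]/m["m00"],m["m01"]/m["m00"]],m["m00"]
def cent(mask):
    ys,xs=np.nonzero(mask); return np.r_[xs.mean(),ys.mean()]
def snap(n,name):
    im=viewer.snapshot(n); cv2.imwrite(f"pics/{name}.png",im[:,:,::-1]); return im
def hull_cent(mask):
    c,_=cv2.findContours(mask.astype(np.uint8),cv2.RETR_EXTERNAL,cv2.CHAIN_APPROX_NONE)
    h=cv2.convexHull(np.vstack(c)); m=cv2.moments(h)
    return np.r_[m["m10"]/m["m00"],m["m01"]/m["m00"]],m["m00"]
def fit(P,prof,z0,c):
    pts=cyl(PROF[prof])+[0,0,z0]
    f=lambda p: box_of(P,pts+[p[0],p[1],0])[0]-c
    s=least_squares(f,ray(P,c,z0+.03)[:2],x_scale=.01,diff_step=1e-4)
    return s.x, box_of(P,pts+[*s.x,0])[1]
E
python3 - <<'E'
from h import *
for cam in ("top","scene"):
    snap(cam,cam+"1"); P=viewer.camera_params(cam)
    for n,pr,z0 in [("pot0_mid","pot",0),("saucer_mid","saucer",0),("canister0_mid","canister",0),("jar_mid","jar",.07),("purse_mid","purse",0)]:
        for d in viewer.outline_of(cam,n):
            c,a=hull_cent(d["pixels"]); x,am=fit(P,pr,z0,c)
            print(cam,n,round(d["p"],2),d["bbox"],c.round(1),"xy",x.round(4),"area",round(a),round(am))
    for n in ("torch_mid","torch_head","ledge_top","rest_seat","mug_mid","opener"):
        for d in viewer.outline_of(cam,n):
            print(cam,n,round(d["p"],2),d["bbox"],cent(d["pixels"]).round(1), d["pixels"].sum())
print(r.get_state()["clock"], r.tcp_to_tips)
for z in (("top"),):
    P=viewer.camera_params(z)
    for uv in [(237,141),(384,150),(236,155),(383,162)]: print(uv,ray(P,uv,.07 if uv[1] in(141,150) else .056).round(3))
    for uv in [(454,202),(475,204),(453,246),(476,247)]: print(uv,ray(P,uv,.01).round(3))
E
python3 -c "
import cv2
a=cv2.imread('pics/top1.png')
cv2.imwrite('pics/t1a.png',cv2.resize(a[130:270,140:400],None,fx=3,fy=3,interpolation=2)); cv2.imwrite('pics/t1b.png',cv2.resize(a[130:270,340:520],None,fx=4,fy=4,interpolation=2))
a=cv2.imread('pics/scene1.png')
cv2.imwrite('pics/s1.png',cv2.resize(a[140:310,150:500],None,fx=2.2,fy=2.2,interpolation=2))"
```

```text
top pot0_mid 0.56 [408.1, 230.5, 23.7, 18.4] [420.2 239.3] xy [ 0.439  -0.2729] area 367 453
top pot0_mid 0.51 [148.7, 194.4, 41.9, 28.8] [169.3 207.2] xy [0.5053 0.4039] area 944 464
top pot0_mid 0.23 [312.3, 222.3, 17.8, 22.2] [322.  233.2] xy [ 0.4472 -0.0111] area 309 412
top saucer_mid 0.65 [216.1, 221.9, 23.5, 23.7] [225.6 233.1] xy [0.4422 0.2529] area 415 431
top saucer_mid 0.43 [271.2, 190.1, 17.7, 56.9] [276.3 215.6] xy [0.4942 0.1164] area 603 419
top canister0_mid 0.61 [359.8, 187.9, 15.0, 16.8] [368. 196.] xy [ 0.5526 -0.1332] area 228 283
top jar_mid 0.44 [296.9, 139.8, 15.1, 18.4] [306.4 149.6] xy [0.6633 0.0365] area 110 163
top purse_mid 0.64 [313.4, 221.6, 16.7, 24.5] [322.2 233.1] xy [ 0.4503 -0.0115] area 334 373
top torch_mid 0.78 [270.9, 191.6, 12.1, 57.0] [276.1 216.5] 481
top torch_head 0.83 [269.3, 190.4, 16.6, 54.0] [276.2 215.7] 432
top ledge_top 0.79 [238.5, 139.8, 145.6, 26.6] [310.3 152.3] 2156
top rest_seat 0.41 [218.8, 224.1, 20.6, 19.2] [226.  233.3] 388
top mug_mid 0.8 [151.7, 192.9, 37.3, 32.1] [170.1 208. ] 950
top mug_mid 0.59 [314.1, 181.8, 18.1,
[... 822 characters left out ...]
[ 0.4516 -0.015 ] area 286 263
scene torch_mid 0.71 [361.7, 205.6, 25.6, 48.8] [372.5 230.7] 488
scene torch_head 0.58 [361.4, 209.1, 22.9, 47.7] [372.8 229.6] 527
scene ledge_top 0.93 [236.9, 228.5, 169.7, 75.9] [324.6 261.6] 3311
scene mug_mid 0.63 [470.6, 233.9, 51.3, 44.2] [491.7 257.8] 1628
scene opener 0.63 [441.1, 274.5, 24.5, 51.5] [453.8 301.8] 410
scene opener 0.54 [469.9, 233.4, 50.7, 45.4] [492.  257.9] 1622
1.35 0.014
(237, 141) [0.688 0.227 0.07 ]
(384, 150) [ 0.675 -0.172  0.07 ]
(236, 155) [0.653 0.23  0.056]
(383, 162) [ 0.645 -0.172  0.056]
(454, 202) [ 0.548 -0.377  0.01 ]
(475, 204) [ 0.544 -0.435  0.01 ]
(453, 246) [ 0.426 -0.371  0.01 ]
(476, 247) [ 0.425 -0.433  0.01 ]
```

View pics/t1a.png

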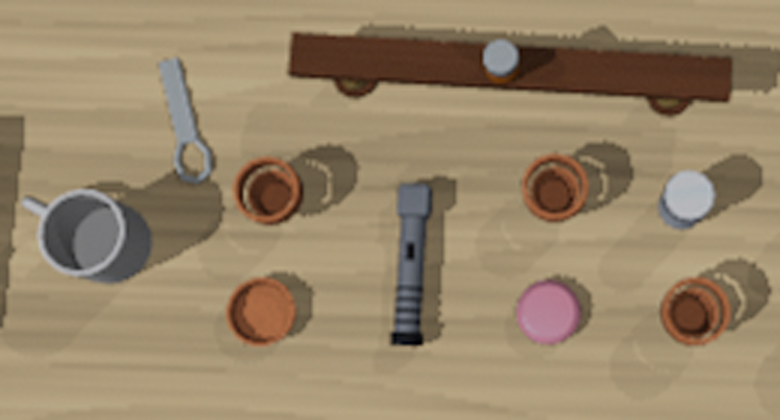

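View pics/t1b.png

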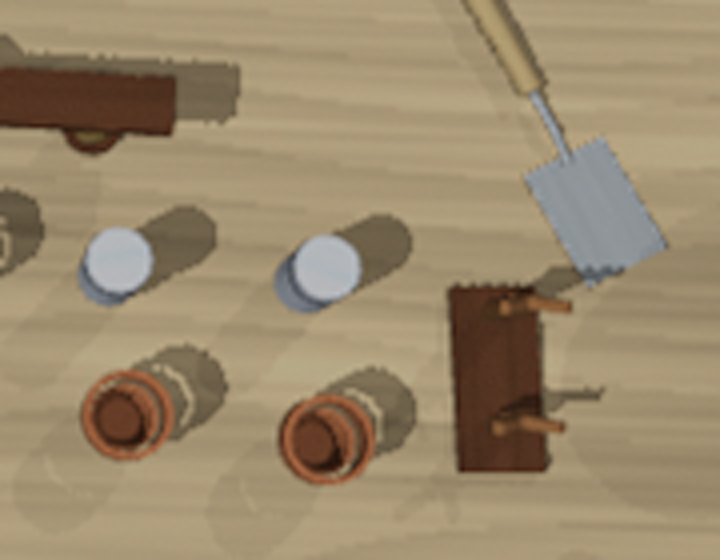

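View pics/s1.png

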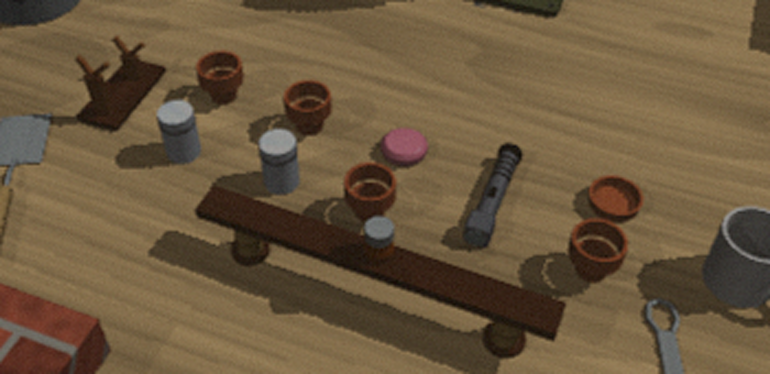

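```bash
python3 - <<'E'
from h import *
T=viewer.camera_params("top");S=viewer.camera_params("scene")
for n,uv,suv,z in [("potA",(229,193.3),(150+598/2.2,140+237/2.2),.056),("potB",(325.3,192.3),(150+371/2.2,140+183/2.2),.056),("potC",(371.75,233.75),(150+307/2.2,140+98/2.2),.056),("potD",(421.75,239.5),(150+220/2.2,140+68/2.2),.056),
 ("can0",(369.75,195),(150+279/2.2,140+142/2.2),.07),("can1",(421.75,197),(150+177/2.2,140+112/2.2),.07),("saucer",(227.7,233.3),(150+616/2.2,140+194/2.2),.016),("purse",(322.3,233.3),(150+405/2.2,140+145/2.2),.015),
 ("jar",(306.7,149),(150+379/2.2,140+230/2.2),.112)]:
    print(n,ray(T,uv,z).round(4),ray(S,suv,z).round(4))
W=viewer.camera_params("wrist")["world_to_cam"]; print("wristcam",-W[:3,:3].T@W[:3,3])
print("topcam",-T["world_to_cam"][:3,:3].T@T["world_to_cam"][:3,3])
for z in (.05,.07,.09,.11): # candidate tips of V arms
    print(z, proj(T,[[.447,-.403,z],[.527,-.403,z]]).round(1).tolist(), proj(S,[[.447,-.403,z],[.527,-.403,z]]).round(1).tolist())
b=cv2.imread("pics/scene1.png")[145:215,165:240]; cv2.imwrite("pics/r.png",cv2.resize(b,None,fx=8,fy=8,interpolation=2))
b=cv2.imread("pics/top1.png")[190:260,440:500]; cv2.imwrite("pics/rt.png",cv2.resize(b,None,fx=8,fy=8,interpolation=2))
E
```

```text
potA [0.5461 0.2422 0.056 ] [0.547  0.2426 0.056 ]
potB [ 0.5565 -0.0168  0.056 ] [ 0.5622 -0.0128  0.056 ]
potC [ 0.4489 -0.1426  0.056 ] [ 0.4564 -0.1407  0.056 ]
potD [ 0.4377 -0.2744  0.056 ] [ 0.444  -0.2709  0.056 ]
can0 [ 0.5502 -0.1347  0.07  ] [ 0.5526 -0.132   0.07  ]
can1 [ 0.5489 -0.2724  0.07  ] [ 0.5507 -0.2698  0.07  ]
saucer [0.4416 0.2474 0.016 ] [0.4392 0.2506 0.016 ]
purse [ 0.4494 -0.0119  0.015 ] [ 0.4514 -0.0106  0.015 ]
jar [0.6595 0.0351 0.112 ] [0.6663 0.0369 0.112 ]
wristcam [ 0.2256531  -0.58702564  0.38359989]
topcam [ 0.36064489 -0.01111724  1.15658555]
0.05 [[469.7, 237.6], [468.8, 207.7]] [[210.3, 162.7], [194.9, 179.3]]
0.07 [[472.5, 237.0], [471.4, 206.6]] [[209.0, 157.3], [193.2, 173.8]]
0.09 [[475.3, 236.5], [474.2, 205.5]] [[207.5, 151.8], [191.5, 168.3]]
0.11 [[478.2, 235.9], [477.0, 204.4]] [[206.1, 146.2], [189.8, 162.6]]
```

View pics/r.png

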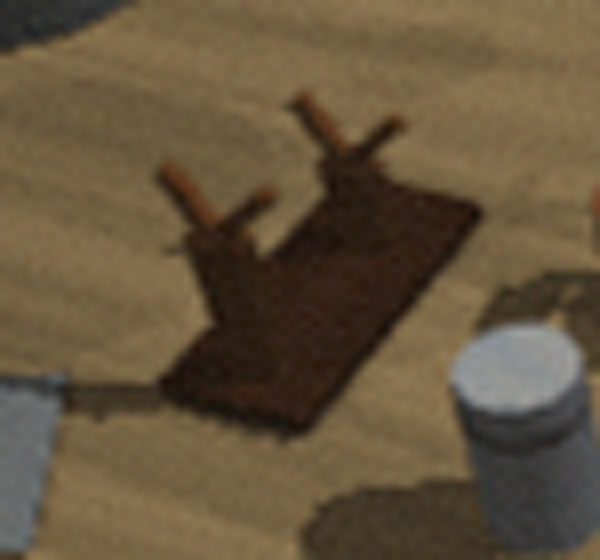

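View pics/rt.png

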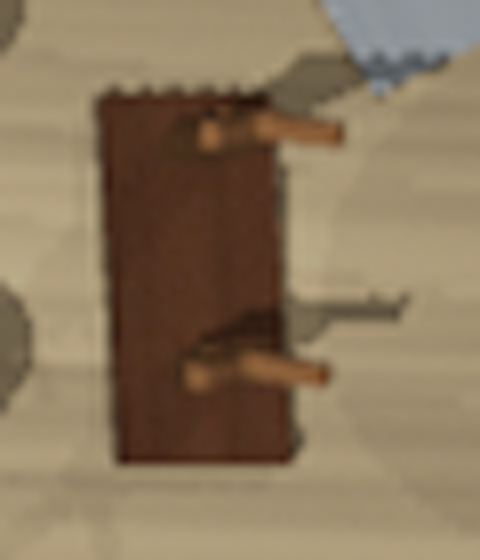

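```bash
python3 -m inch '[[0,[41.4,-21.4,0],13.8],[0,[41.4,-21.4,0],13.8],[0,[41.4,-21.4,0],13.8],[0,[41.4,-21.4,0],13.8],[0,[41.4,-21.4,0],13.8],[0,[41.4,-21.4,0],13.8],[0,[41.4,-21.4,0],13.8],[0,[41.4,-21.4,0],13.8],[0,[48.8,-76.2,10],13.8],[0,[48.8,-76.2,10],13.8],[0,[48.8,-76.2,10],13.8],[0,[48.8,-76.2,10],13.8],[0,[48.8,-76.2,10],13.8],[0,[48.8,-76.2,10],13.8],[0,[48.8,-76.2,10],13.8],[0,[48.8,-76.2,10],13.8],[0,[48.8,-76.2,10],13.8],[0,[48.8,-76.2,10],13.8],[0,[48.8,-76.2,10],13.8],[0,[48.8,-76.2,10],13.8]]' 20; python3 - <<'E'
from h import *
s=r.get_state(); print(s["tool_pos"],R.from_quat(s["eef_rot"]).as_matrix().round(3),s["q"].round(2))
P=viewer.camera_params("wrist"); snap("wrist","w1"); print(proj(P,[[.441,.249,.018],s["tool_pos"]]))
for d in viewer.outline_of("wrist","saucer_mid"):
    c,a=hull_cent(d["pixels"]); x,am=fit(P,"saucer",0,c); print(d["p"],d["bbox"],c,x,a,am)
E
```

```text
clock: 3.35
tool_pos: [0.4412, 0.2501, 0.1528]
eef_rot: [1.0, 0.0, 0.0, -0.0]
contact_force: [1.2, -1.4, 0.2]
opening: 1.001
[0.44115784 0.25007102 0.15277149] [[ 1.     0.     0.001]
 [ 0.    -1.     0.   ]
 [ 0.001 -0.    -1.   ]] [-0.65  0.7   0.06  2.02 -0.1   0.42 -2.08]
[[322.10420584 199.05618912]
 [322.007064   269.96760219]]
0.86 [290.7, 166.9, 62.3, 59.5] [320.42303051 195.61058438] [0.44348503 0.250698  ] 2900.5 3069.632245122688
```

View pics/w1.png

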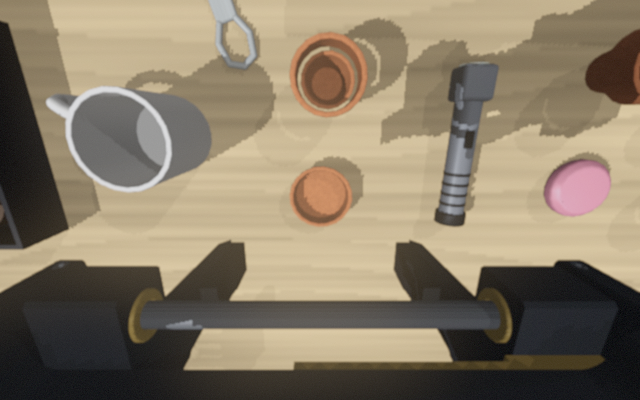

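```bash
python3 -m inch '[[0.1,[0.2,0,8],0],[0.1,[0.2,0,8],0],[0.1,[0.2,0,13.3],0],[0.1,[0.2,0,13.3],0],[0.1,[0.2,0,13.3],0],[0.1,[0.2,0,13.3],0],[0.1,[0.2,0,13.3],0],[0.6,[0.2,0,13.3],0],[0.6,[0.2,0,13.3],0],[0.6,[0.2,0,13.3],0],[0.6,[0.2,0,13.3],0],[0.6,[0.2,0,13.3],0],[0.6,[0.2,0,10],0],[0.6,[0.2,0,0],0],[0.6,[0.2,0,0],0],[0.6,[0.2,0,0],0],[0.6,[0.2,0,0],0]]' 20; python3 - <<'E'
from h import *
s=r.get_state(); print(s["tool_pos"],s["opening"])
P=viewer.camera_params("wrist"); snap("wrist","w2")
E
```

```text
clock: 5.15
tool_pos: [0.4436, 0.248, 0.154]
eef_rot: [1.0, 0.0, 0.001, -0.001]
contact_force: [0.1, -0.4, -1.4]
opening: 0.708
[0.44360198 0.24800409 0.15404294] 0.708149242494249
```

View pics/w2.png

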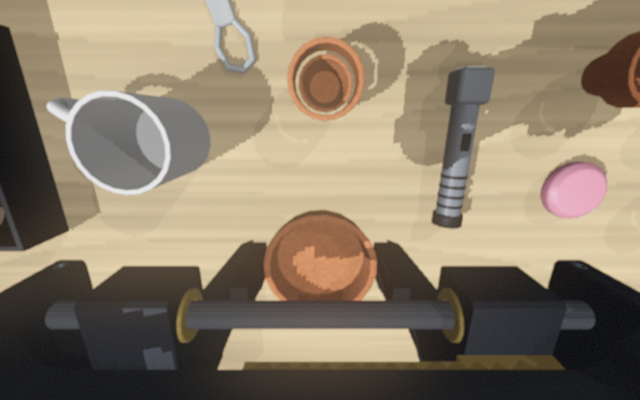

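```bash
python3 -m inch '[[0.6,[3,3,-5],0],[0.6,[14,11.8,-5],0],[0.6,[14,11.8,-5],0],[0.6,[14,11.8,-5],0],[0.6,[14,11.8,-5],0],[0.6,[14,11.8,-5],0],[0.6,[14,11.8,-5],0]]' 20; python3 - <<'E'
from h import *
s=r.get_state(); print(s["tool_pos"],s["opening"])
P=viewer.camera_params("wrist"); snap("wrist","w3")
print(proj(P,[[.6853,.13,.07],[.6453,.13,.07],[.6628-.02,.036,.07],[.6628+.02,.036,.07],[.6625+.0276*.2-.02,.228,.07],[.6625+.0276*.2+.02,.228,.07]]).round(1).tolist())
E
```

```text
clock: 5.9
tool_pos: [0.5812, 0.131, 0.2011]
eef_rot: [1.0, 0.001, -0.002, -0.0]
contact_force: [-0.0, 0.5, -1.2]
opening: 0.704
[0.5812105  0.13095683 0.20113706] 0.7040645922865932
[[322.5, 85.7], [322.3, 132.7], [424.0, 135.7], [429.4, 89.0], [215.6, 129.4], [210.4, 82.0]]
```

View pics/w3.png

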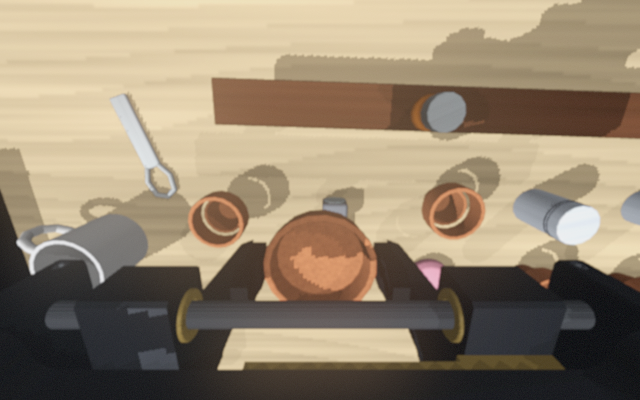

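```bash
python3 - <<'E'
from h import *
S=viewer.camera_params("scene")
for k in ((212,187),(562,303),(197,210),(552,336)):
    print(ray(S,(150+k[0]/2.2,140+k[1]/2.2),.07).round(4), ray(S,(150+k[0]/2.2,140+k[1]/2.2),.056).round(4))
b=cv2.imread("pics/scene1.png")[220:310,230:410]; cv2.imwrite("pics/l.png",cv2.resize(b,None,fx=4.4,fy=4.4,interpolation=2))
E
```

```text
[ 0.6438 -0.1704  0.07  ] [ 0.6332 -0.1784  0.056 ]
[0.655  0.2254 0.07  ] [0.6447 0.2253 0.056 ]
[ 0.6794 -0.1692  0.07  ] [ 0.6696 -0.1771  0.056 ]
[0.6957 0.2248 0.07  ] [0.6861 0.2247 0.056 ]
```

View pics/l.png

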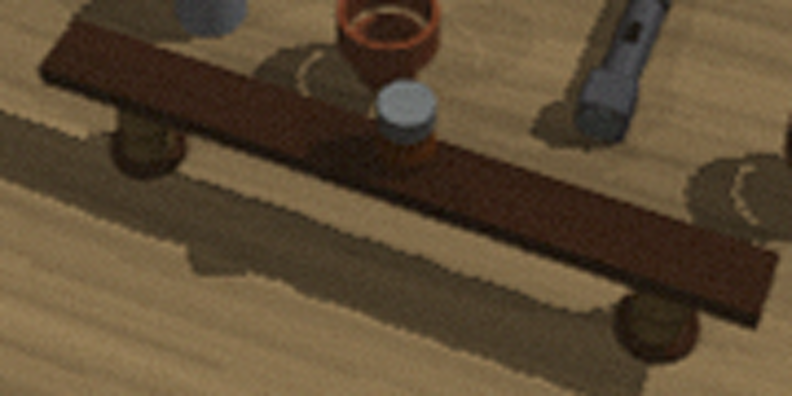

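```bash
python3 -m inch '[[0.6,[4,0.1,2],0],[0.6,[8.7,0.1,5],0],[0.6,[8.7,0.1,8],0],[0.6,[8.7,0.1,9.5],0],[0.6,[8.7,0.1,10.4],0],[0.6,[8.7,0.1,10.8],0],[0.6,[8.7,0.1,10.9],0],[0.6,[8.7,0.1,11],0],[0.6,[8.7,0.1,11],0]]' ; python3 - <<'E'
from h import *
s=r.get_state(); print(s["tool_pos"],s["opening"],s["contact_force"])
P=viewer.camera_params("wrist"); snap("wrist","w4")
snap("top","t4"); a=cv2.imread("pics/t4.png"); cv2.imwrite('pics/t4a.png',cv2.resize(a[130:270,140:400],None,fx=3,fy=3,interpolation=2))
a=cv2.imread("pics/w4.png")[140:340,220:420]
snap("scene","s4"); b=cv2.imread("pics/s4.png")[170:310,230:440]; cv2.imwrite("pics/s4a.png",np.hstack([cv2.resize(b,(600,400)),cv2.resize(a,(200,400))]))
E
```

```text
clock: 6.85
tool_pos: [0.6707, 0.1289, 0.0942]
eef_rot: [1.0, 0.0, 0.001, -0.0]
contact_force: [0.7, -0.1, -0.4]
opening: 0.71
[0.67070462 0.12887693 0.09417013] 0.7098695935231089 [ 0.72871264 -0.10344436 -0.44149352]
```

View pics/s4a.png

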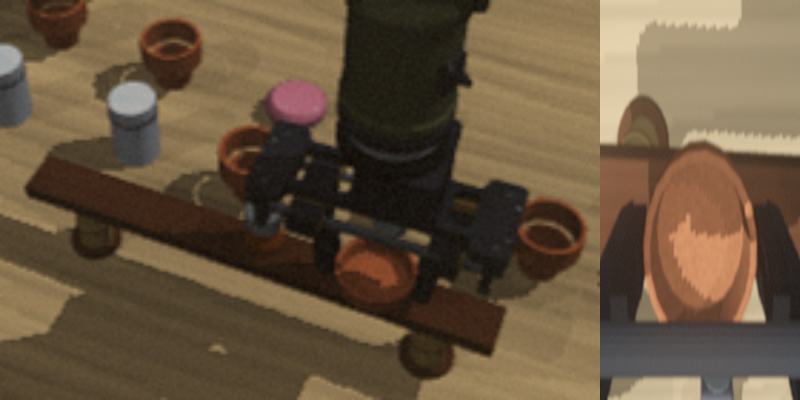

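View pics/w4.png

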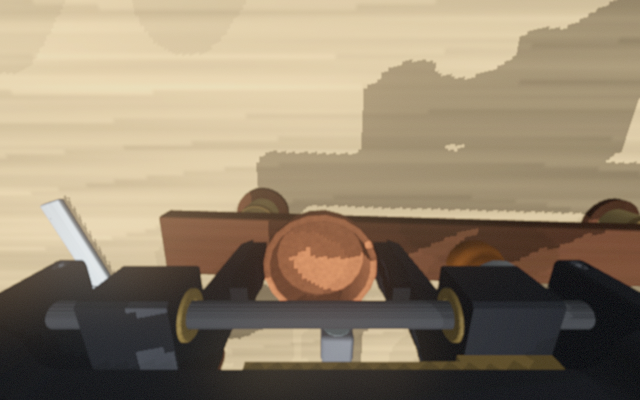

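```bash
python3 - <<'E'
from h import *
s=r.get_state(); P=viewer.camera_params("wrist")
for uv in ((160,212),(640,229),(320,217),(170,271),(540,283),(245,273),(400,277)): print(uv,ray(P,uv,.07).round(4))
print(s["tool_pos"]); tp=s["tool_pos"]
print(proj(P,[tp+[.032,0,-.004],tp+[-.032,0,-.004],tp+[0,.031,-.004],tp-[0,.031,.004]]).round(1))
E
```

```text
(160, 212) [0.6954 0.2249 0.07  ]
(640, 229) [ 0.6846 -0.064   0.07  ]
(320, 217) [0.6922 0.1298 0.07  ]
(170, 271) [0.6555 0.2255 0.07  ]
(540, 283) [ 0.6468 -0.0126  0.07  ]
(245, 273) [0.6541 0.1778 0.07  ]
(400, 277) [0.6512 0.0784 0.07  ]
[0.67060668 0.12872804 0.09370684]
[[322.1 211.4]
 [321.8 314.3]
 [265.9 266. ]
 [378.  266.1]]
```

View pics/t4a.png

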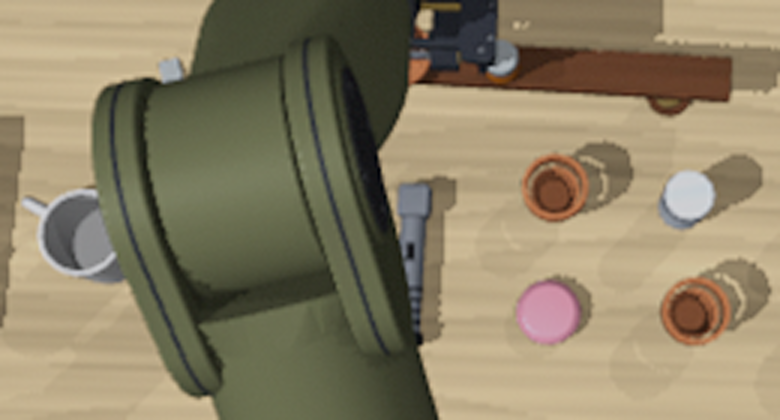

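```bash
python3 -m inch '[[0.6,[0.1,0,0.2],0],[0.6,[0.1,0,0.3],0],[0.6,[0.1,0,0.3],0]]'
```

```text
clock: 7.3
tool_pos: [0.6717, 0.1287, 0.0908]
eef_rot: [1.0, -0.0, 0.0, -0.0]
contact_force: [-0.5, -0.4, 4.5]
opening: 0.708
```

```bash
python3 -m inch '[[0.1,[0,0,0],0],[0.1,[0,0,0],0],[0.1,[0,0,0],0],[0.1,[0,0,-3],0],[0.1,[0,0,-9],0],[0.1,[-15,-11.4,-11],0],[0.1,[-15,-11.4,-11],0],[0.1,[-15,-11.4,-11],0],[0.1,[-15,-11.4,-11],0],[0.1,[-15,-11.4,-11],0],[0.1,[-15,-11.4,-11],0]]'; cat > lookpot.py <<'E'
from h import *
import sys
tag=sys.argv[1]; name=sys.argv[2]; prof=sys.argv[3]; z0=float(sys.argv[4])
P=viewer.camera_params("wrist"); snap("wrist",tag); s=r.get_state(); print("tcp",s["tool_pos"].round(4),s["clock"])
for d in viewer.outline_of("wrist",name):
    c,a=hull_cent(d["pixels"]); x,am=fit(P,prof,z0,c); print(round(d["p"],2),np.round(d["bbox"]),c.round(),"xy",x.round(4),"dcm tool",((x-s["tool_pos"][:2])*[100,-100]).round(2),"area",round(a),round(am))
E
python3 lookpot.py w5 pot0_mid pot 0
```

```text
clock: 8.4
tool_pos: [0.5209, 0.2436, 0.2003]
eef_rot: [1.0, 0.001, 0.0, -0.0]
contact_force: [0.8, 0.6, -0.1]
opening: 0.902
tcp [0.522  0.2422 0.2001] 8.45
```

View pics/w5.png

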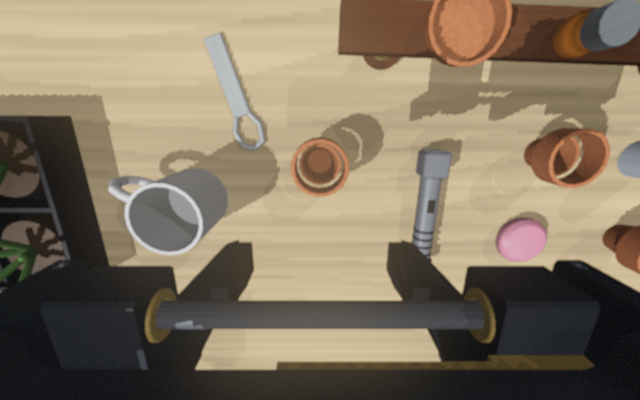

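```bash
cat > px.py <<'E'
from h import *
import sys
P=viewer.camera_params("wrist"); s=r.get_state(); tp=s["tool_pos"]; print("tcp",tp.round(4))
for a in sys.argv[1:]:
    u,v,z=map(float,a.split(",")); x=ray(P,(u,v),z); print(a,x.round(4),"d",((x-tp)*[100,-100,-100])[:2].round(2))
E
python3 px.py 320.5,166,.056 470,22,.088
```

```text
tcp [0.5225 0.2415 0.1999]
320.5,166,.056 [0.5542 0.2418 0.056 ] d [ 3.17 -0.03]
470,22,.088 [0.6702 0.1274 0.088 ] d [14.77 11.41]
```

```bash
python3 -m inch '[[0.1,[2.7,0,4],0],[0.1,[2.7,0,8],0],[0.1,[2.7,0,8],0],[0.1,[2.7,0,8],0],[0.1,[2.7,0,8],0]]'; python3 lookpot.py w6 pot0_mid pot 0
```

```text
clock: 9.0
tool_pos: [0.5496, 0.2426, 0.1217]
eef_rot: [1.0, -0.0, 0.001, -0.0]
contact_force: [-0.7, -0.1, 0.1]
opening: 0.902
tcp [0.5496 0.2429 0.122 ] 9.05
```

View pics/w6.png

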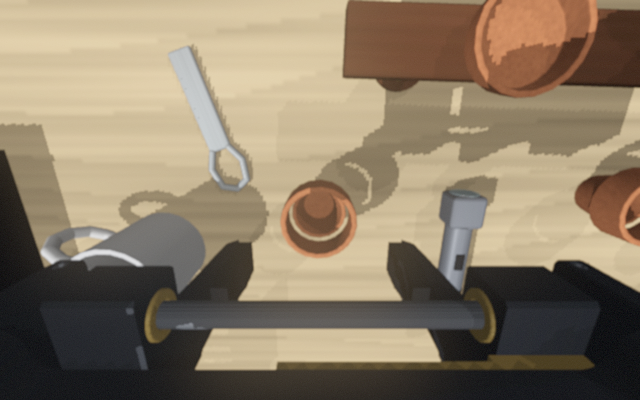

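```bash
python3 px.py 318.5,219,.056; python3 - <<'E'
from h import *
P=viewer.camera_params("wrist")
for x in (.548,.552,.556):
    u=proj(P,cyl([(.03,.056)])+[x,.242,0]); print(x,u.min(0).round(),u.max(0).round())
E
```

```text
tcp [0.5494 0.2431 0.122 ]
318.5,219,.056 [0.5539 0.2453 0.056 ] d [ 0.45 -0.23]
0.548 [284. 188.] [362. 261.]
0.552 [284. 183.] [362. 257.]
0.556 [283. 178.] [362. 252.]
```

```bash
python3 -m inch '[[0.1,[0.3,-0.1,4],0],[0.1,[0.3,-0.1,7],0],[0.1,[0.3,-0.1,7.3],0],[0.1,[0.3,-0.1,7.3],0],[0.1,[0.3,-0.1,7.3],0],[0.6,[0.3,-0.1,7.3],0],[0.6,[0.3,-0.1,7.3],0],[0.6,[0.3,-0.1,7.3],0],[0.6,[0.3,-0.1,7.3],0],[0.6,[0.3,-0.1,4],0],[0.6,[0.3,-0.1,0],0],[0.6,[0.3,-0.1,-5],0],[0.6,[0.3,-0.1,-8],0],[0.6,[0.3,-0.1,-8],0],[0.6,[0.3,-0.1,-8],0]]' 20; python3 lookpot.py w7 saucer_mid saucer 0.07
```

```text
clock: 10.6
tool_pos: [0.5511, 0.2437, 0.2001]
eef_rot: [1.0, 0.0, 0.0, -0.0]
contact_force: [-0.1, -1.2, -0.9]
opening: 0.665
tcp [0.5504 0.2434 0.199 ] 10.65
0.86 [419.  22.  86.  85.] [462.  62.] xy [0.67   0.1308] dcm tool [11.97 11.26] area 5592 5811
0.45 [337.  37. 303.  71.] [488.  72.] xy [0.6629 0.108 ] dcm tool [11.25 13.54] area 17596 5757
```

View pics/w7.png

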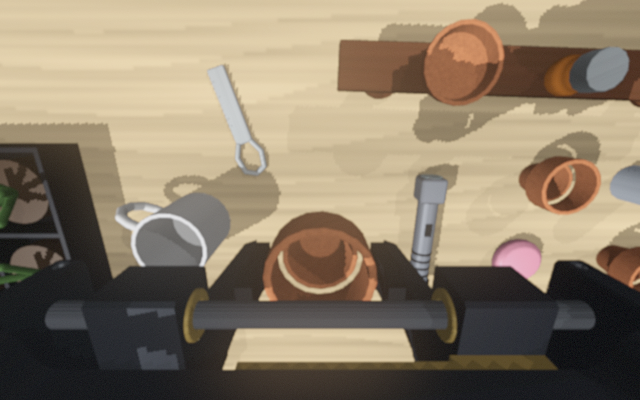

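```bash
python3 -m inch '[[0.6,[12.1,11.5,0],0],[0.6,[12.1,11.5,0],0],[0.6,[12.1,11.5,0],0],[0.6,[12.1,11.5,0],0],[0.6,[12.1,11.5,0],0],[0.6,[12.1,11.5,3],0],[0.6,[12.1,11.5,5],0],[0.6,[12.1,11.5,6.5],0],[0.6,[12.1,11.5,7],0],[0.6,[12.1,11.5,7.2],0],[0.6,[12.1,11.5,7.3],0],[0.6,[12.1,11.5,7.4],0],[0.6,[12.1,11.5,7.4],0]]' 20; python3 lookpot.py w8 saucer_mid saucer 0.07
```

```text
clock: 12.0
tool_pos: [0.6727, 0.1288, 0.1267]
eef_rot: [1.0, -0.0, 0.001, -0.0]
contact_force: [-0.3, -0.4, -0.0]
opening: 0.663
tcp [0.6726 0.1288 0.1267] 12.05
0.75 [274. 196.  93.  70.] [320. 232.] xy [0.6759 0.13  ] dcm tool [ 0.33 -0.12] area 5204 6689
```

View pics/w8.png

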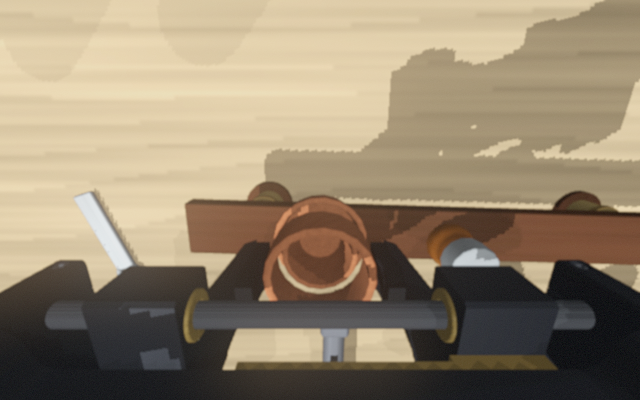

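```bash
python3 -m inch '[[0.6,[0,0,0.2],0],[0.6,[0,0,0.3],0],[0.6,[0,0,0.3],0]]'
```

```text
clock: 12.4
tool_pos: [0.6723, 0.1287, 0.123]
eef_rot: [1.0, -0.0, 0.0, 0.0]
contact_force: [0.0, -0.3, 0.0]
opening: 0.667
```

```bash
python3 -m inch '[[0.6,[0,0,0.1],0],[0.6,[0,0,0.2],0],[0.6,[0,0,0.2],0]]'
```

```text
clock: 12.7
tool_pos: [0.6725, 0.1287, 0.1229]
eef_rot: [1.0, -0.0, 0.0, -0.0]
contact_force: [-3.3, -0.8, 10.9]
opening: 0.665
```

```bash
python3 -m inch '[[0.6,[0,0,-0.1],0],[0.1,[0,0,-0.1],0],[0.1,[0,0,-0.1],0],[0.1,[0,0,-0.1],0],[0.1,[0,0,-3],0],[0.1,[0,0,-7.5],0],[0.1,[-13.5,14.3,-8],0],[0.1,[-13.5,14.3,-8],0],[0.1,[-13.5,14.3,-8],0],[0.1,[-13.5,14.3,-8],0],[0.1,[-13.5,14.3,-8],0],[0.1,[-13.5,14.3,-8],0]]'; python3 lookpot.py w9 pot0_mid pot 0
```

```text
clock: 13.9
tool_pos: [0.5371, -0.0152, 0.2012]
eef_rot: [1.0, -0.001, 0.0, 0.0]
contact_force: [0.4, 1.0, -0.2]
opening: 0.898
tcp [ 0.5382 -0.0138  0.2012] 13.95
0.57 [504. 244.  60.  22.] [530. 254.] xy [ 0.4603 -0.2604] dcm tool [-7.79 24.66] area 1064 3111
```

View pics/w9.png

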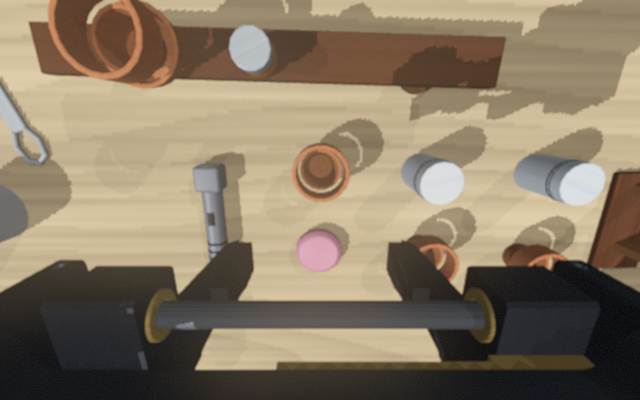

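```bash
python3 px.py 321,172,.056 440,182,.07 570,182,.07; python3 - <<'E'
from h import *
P=viewer.camera_params("wrist")
for x in (.562,.566):
    u=proj(P,cyl([(.03,.056)])+[x,-.015,0]); print(x,u.min(0).round(),u.max(0).round())
E
```

```text
tcp [ 0.5385 -0.0131  0.2011]
321,172,.056 [ 0.564  -0.0129  0.056 ] d [ 2.55 -0.02]
440,182,.07 [ 0.5571 -0.1286  0.07  ] d [ 1.86 11.55]
570,182,.07 [ 0.5574 -0.2549  0.07  ] d [ 1.88 24.18]
0.562 [294. 144.] [353. 202.]
0.566 [293. 140.] [353. 199.]
```

```bash
python3 -m inch '[[0.1,[2.4,0,4],0],[0.1,[2.4,0,9],0],[0.1,[2.4,0,13],0],[0.1,[2.4,0,15.2],0],[0.1,[2.4,0,15.2],0],[0.1,[2.4,0,15.2],0],[0.1,[2.4,0,15.2],0],[0.6,[2.4,0,15.2],0],[0.6,[2.4,0,15.2],0],[0.6,[2.4,0,15.2],0],[0.6,[2.4,0,15.2],0],[0.6,[2.4,0,10],0],[0.6,[2.4,0,5],0],[0.6,[2.4,0,0],0],[0.6,[2.4,0,-2.5],0],[0.6,[2.4,0,-2.5],0],[0.6,[2.4,0,-2.5],0]]' 20; python3 lookpot.py w10 pot0_mid pot 0.075
```

```text
clock: 15.7
tool_pos: [0.5609, -0.0142, 0.226]
eef_rot: [1.0, 0.0, 0.0, -0.0]
contact_force: [-0.9, -0.4, -1.6]
opening: 0.676
tcp [ 0.5603 -0.0142  0.225 ] 15.75
0.79 [487. 252.  63.  38.] [521. 267.] xy [ 0.4975 -0.2113] dcm tool [-6.27 19.71] area 1298 4352
```

View pics/w10.png

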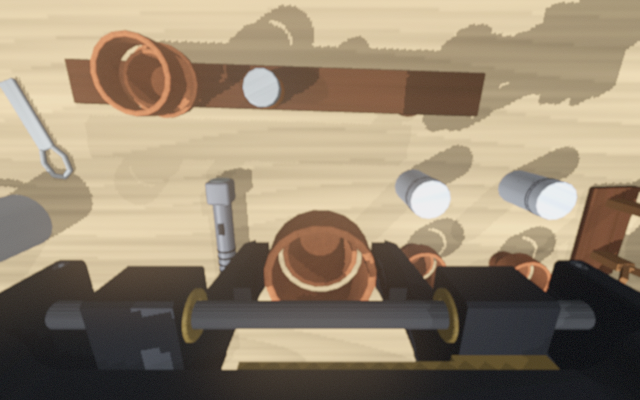

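```bash
python3 px.py 131.5,73.5,.131
```

```text
tcp [ 0.56   -0.0142  0.2244]
131.5,73.5,.131 [0.6689 0.1267 0.131 ] d [ 10.89 -14.09]
```

```bash
python3 -m inch '[[0.6,[11.1,-14.2,0],0],[0.6,[11.1,-14.2,0],0],[0.6,[11.1,-14.2,0],0],[0.6,[11.1,-14.2,0],0],[0.6,[11.1,-14.2,0],0],[0.6,[11.1,-14.2,0],0],[0.6,[11.1,-14.2,1],0],[0.6,[11.1,-14.2,2.5],0],[0.6,[11.1,-14.2,2.5],0]]' 20; python3 lookpot.py w11 pot0_mid pot 0.075
```

```text
clock: 16.7
tool_pos: [0.6698, 0.1253, 0.1981]
eef_rot: [1.0, -0.001, -0.003, 0.001]
contact_force: [-0.3, 0.0, -0.8]
opening: 0.67
tcp [0.6707 0.1257 0.1994] 16.75
```

View pics/w11.png

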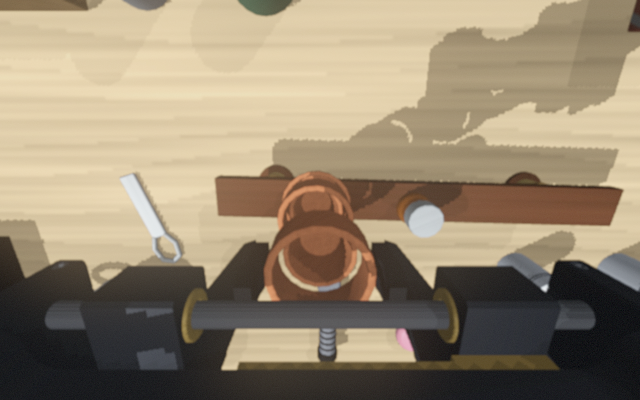

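```bash
python3 - <<'E'
from h import *
P=viewer.camera_params("wrist"); s=r.get_state(); print(s["tool_pos"])
for x,y in ((.6725,.1287),(.669,.127)):
    u=proj(P,cyl([(.03,.131)])+[x,y,0]); print(x,u.min(0).round(),u.max(0).round())
a=cv2.imread("pics/w11.png")[160:320,240:400]; cv2.imwrite("pics/c.png",cv2.resize(a,None,fx=4,fy=4,interpolation=2)[:600])
E
```

```text
[0.6715799  0.12621609 0.20044959]
0.6725 [279. 184.] [357. 256.]
0.669 [282. 188.] [359. 260.]
```

View pics/c.png

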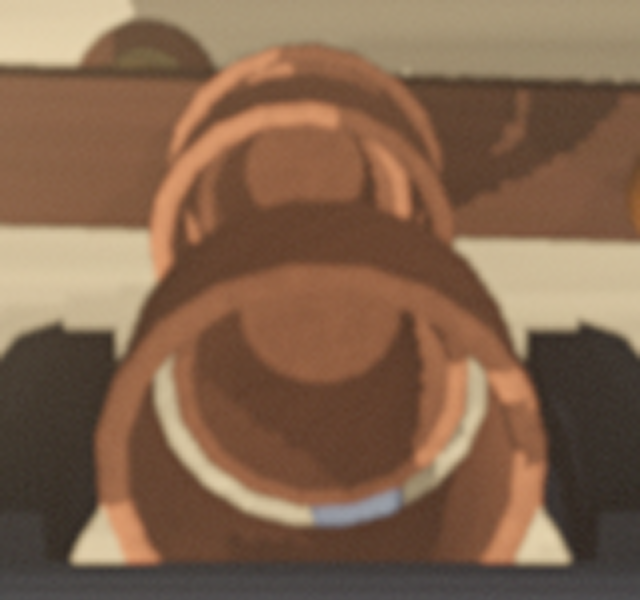

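```bash
python3 -m inch '[[0.6,[0,-0.4,0],0],[0.6,[0,-0.4,1.5],0],[0.6,[0,-0.4,3],0],[0.6,[0,-0.4,4],0],[0.6,[0,-0.4,4.5],0],[0.6,[0,-0.4,4.8],0],[0.6,[0,-0.4,5],0],[0.6,[0,-0.4,5.1],0],[0.6,[0,-0.4,5.1],0]]' 20
```

```text
clock: 17.7
tool_pos: [0.6726, 0.1308, 0.1511]
eef_rot: [1.0, -0.0, 0.0, 0.001]
contact_force: [-1.6, -1.5, 3.6]
opening: 0.677
```

```bash
python3 -m inch '[[0.6,[0,0,0.1],0],[0.6,[0,0,0.1],0]]' 20; python3 lookpot.py w12 pot0_mid pot 0.075
```

```text
clock: 17.9
tool_pos: [0.6729, 0.1308, 0.1511]
eef_rot: [1.0, -0.0, 0.001, 0.0]
contact_force: [-3.2, -2.5, 9.6]
opening: 0.674
tcp [0.6729 0.1308 0.151 ] 17.95
```

View pics/w12.png

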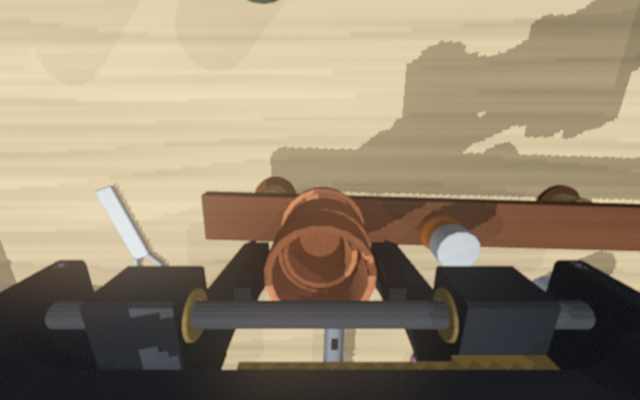

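```bash
python3 -m inch '[[0.6,[0,0,-0.1],0],[0.1,[0,0,-0.1],0],[0.1,[0,0,-0.1],0],[0.1,[0,0,-0.1],0],[0.1,[0,0,-3],0],[0.1,[0,0,-7],0],[0.1,[-24.3,27.1,-7],0],[0.1,[-24.3,27.1,-5],0],[0.1,[-24.3,27.1,-5],0],[0.1,[-24.3,27.1,-5],0],[0.1,[-24.3,27.1,-5],0],[0.1,[-24.3,27.1,-5],0],[0.1,[-24.3,27.1,-5],0],[0.1,[-24.3,27.1,-5],0],[0.1,[-24.3,27.1,-5],0],[0.1,[-24.3,27.1,-5],0]]'; python3 lookpot.py w13 pot0_mid pot 0;python3 -c "
from h import *
snap('top','t13'); a=cv2.imread('pics/t13.png'); cv2.imwrite('pics/t13a.png',cv2.resize(a[130:270,140:400],None,fx=3,fy=3,interpolation=2))
snap('scene','s13'); a=cv2.imread('pics/s13.png'); cv2.imwrite('pics/s13a.png',cv2.resize(a[140:310,200:450],None,fx=3,fy=3,interpolation=2))"
```

```text
clock: 19.6
tool_pos: [0.4306, -0.1386, 0.1992]
eef_rot: [1.0, 0.0, 0.001, -0.0]
contact_force: [0.3, 0.0, 0.2]
opening: 0.896
tcp [ 0.4311 -0.138   0.1992] 19.65
0.62 [419. 154.  66.  62.] [450. 185.] xy [ 0.4399 -0.2745] dcm tool [ 0.88 13.65] area 3026 3140
0.19 [292. 145.  62.  57.] [325. 174.] xy [ 0.4524 -0.1423] dcm tool [2.13 0.42] area 2632 2813
```

View pics/w13.png

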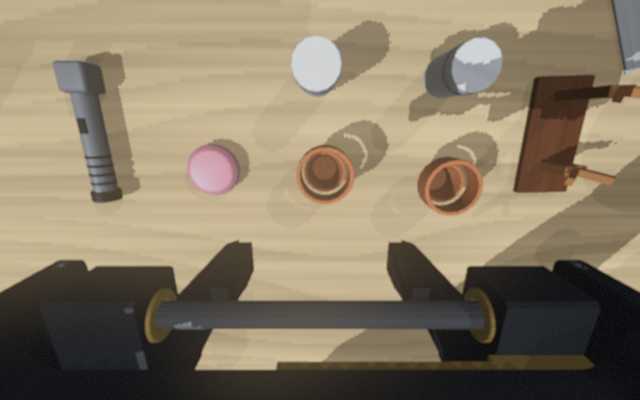

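View pics/s13a.png

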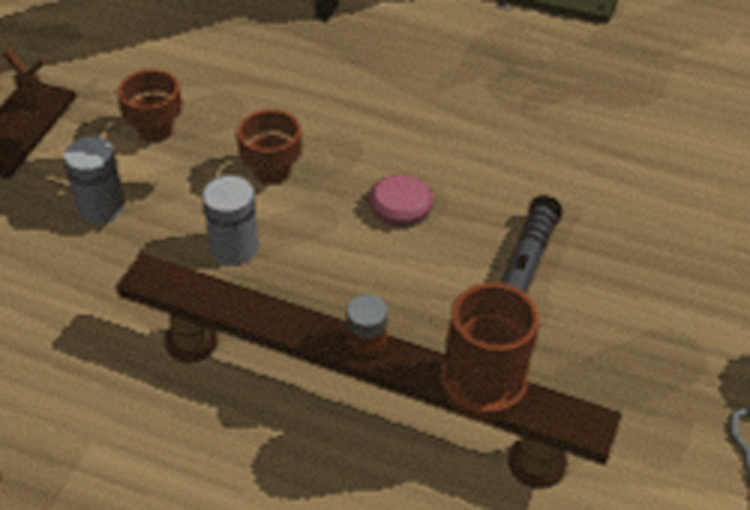

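```bash
python3 px.py 326,174.5,.056 451,187,.056 317,65,.07 476,65,.07; python3 - <<'E'
from h import *
P=viewer.camera_params("wrist")
for x in (.452,.456):
    u=proj(P,cyl([(.03,.056)])+[x,-.142,0]); print(x,u.min(0).round(),u.max(0).round())
E
```

```text
tcp [ 0.4306 -0.1379  0.199 ]
326,174.5,.056 [ 0.4539 -0.1428  0.056 ] d [2.33 0.49]
451,187,.056 [ 0.4414 -0.2708  0.056 ] d [ 1.08 13.29]
317,65,.07 [ 0.5516 -0.1339  0.07  ] d [12.1 -0.4]
476,65,.07 [ 0.552  -0.2696  0.07  ] d [12.14 13.16]
0.452 [295. 146.] [355. 205.]
0.456 [295. 142.] [355. 201.]
```

```bash
python3 -m inch '[[0.1,[2.2,0.5,4],0],[0.1,[2.2,0.5,9],0],[0.1,[2.2,0.5,13],0],[0.1,[2.2,0.5,15],0],[0.1,[2.2,0.5,15],0],[0.1,[2.2,0.5,15],0],[0.1,[2.2,0.5,15],0],[0.6,[2.2,0.5,15],0],[0.6,[2.2,0.5,15],0],[0.6,[2.2,0.5,15],0],[0.6,[2.2,0.5,15],0],[0.6,[2.2,0.5,10],0],[0.6,[2.2,0.5,5],0],[0.6,[2.2,0.5,0],0],[0.6,[2.2,0.5,-5],0],[0.6,[2.2,0.5,-5],0],[0.6,[2.2,0.5,-5],0]]' 20; python3 lookpot.py w14 pot0_mid pot 0.075
```

```text
clock: 21.5
tool_pos: [0.4514, -0.1444, 0.2499]
eef_rot: [1.0, -0.0, 0.001, 0.0]
contact_force: [-0.5, 0.2, -1.4]
opening: 0.674
tcp [ 0.4505 -0.1441  0.2486] 21.55
0.93 [399. 167.  52.  50.] [424. 192.] xy [ 0.4601 -0.2446] dcm tool [ 0.96 10.05] area 2031 3565
```

View pics/w14.png

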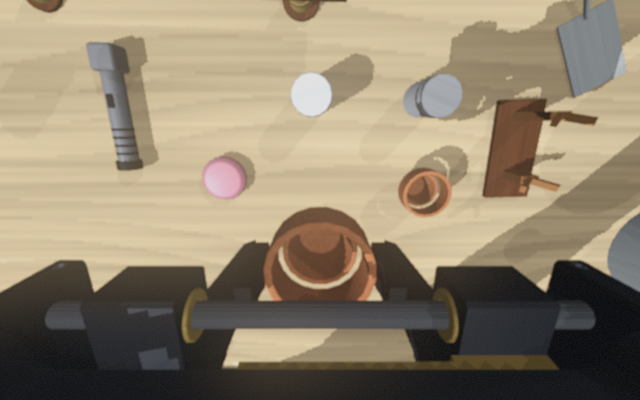

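```bash
python3 -m inch '[[0.6,[22.2,-27.4,0],0],[0.6,[22.2,-27.4,0],0],[0.6,[22.2,-27.4,0],0],[0.6,[22.2,-27.4,0],0],[0.6,[22.2,-27.4,0],0],[0.6,[22.2,-27.4,0],0],[0.6,[22.2,-27.4,0],0],[0.6,[22.2,-27.4,0],0],[0.6,[22.2,-27.4,0],0],[0.6,[22.2,-27.4,1.5],0],[0.6,[22.2,-27.4,2.5],0],[0.6,[22.2,-27.4,2.5],0],[0.6,[22.2,-27.4,2.5],0]]' 20; python3 lookpot.py w15 pot0_mid pot 0.101; python3 - <<'E'
from h import *
P=viewer.camera_params("wrist"); s=r.get_state(); print(s["tool_pos"])
u=proj(P,cyl([(.03,.157)])+[.6728,.1308,0]); print(u.min(0).round(),u.max(0).round())
a=cv2.imread("pics/w15.png")[160:310,240:400]; cv2.imwrite("pics/c15.png",cv2.resize(a,None,fx=4,fy=4,interpolation=2))
E
```

```text
clock: 22.9
tool_pos: [0.6727, 0.1286, 0.2235]
eef_rot: [1.0, -0.001, -0.001, 0.0]
contact_force: [0.3, 0.5, -0.3]
opening: 0.673
tcp [0.6732 0.129  0.2242] 22.95
[0.67345814 0.12925687 0.22451127]
[281. 187.] [358. 259.]
```

View pics/c15.png

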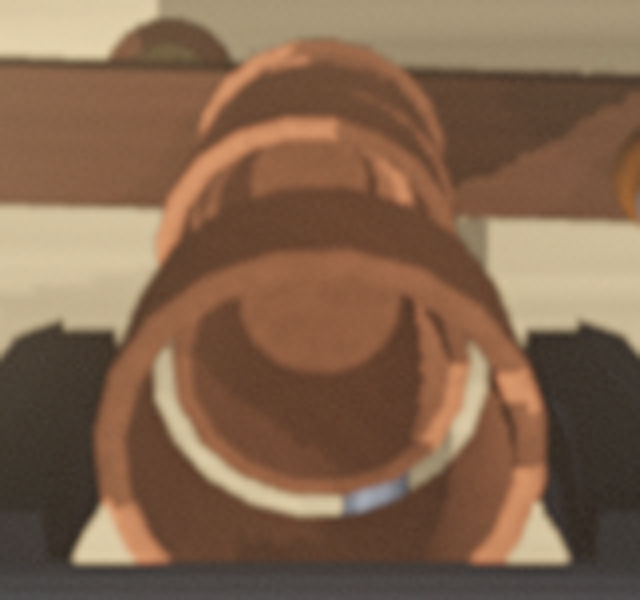

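```bash
python3 -m inch '[[0.6,[-0.1,-0.2,1],0],[0.6,[-0.1,-0.2,2.5],0],[0.6,[-0.1,-0.2,3.5],0],[0.6,[-0.1,-0.2,4.1],0],[0.6,[-0.1,-0.2,4.4],0],[0.6,[-0.1,-0.2,4.6],0],[0.6,[-0.1,-0.2,4.7],0],[0.6,[-0.1,-0.2,4.8],0],[0.6,[-0.1,-0.2,4.8],0]]' 20
```

```text
clock: 23.9
tool_pos: [0.6728, 0.1317, 0.1769]
eef_rot: [1.0, -0.0, 0.001, -0.0]
contact_force: [-1.7, -0.2, 3.0]
opening: 0.672
```

```bash
python3 -m inch '[[0.6,[0,0,0.1],0],[0.1,[0,0,0],0],[0.1,[0,0,0],0],[0.1,[0,0,0],0],[0.1,[0,0,-3],0],[0.1,[0,0,-6],0],[0.1,[-12,20,-6],0],[0.1,[-25.3,40.2,-2.3],0],[0.1,[-25.3,40.2,-2.3],0],[0.1,[-25.3,40.2,-2.3],0],[0.1,[-25.3,40.2,-2.3],0],[0.1,[-25.3,40.2,-2.3],0],[0.1,[-25.3,40.2,-2.3],0],[0.1,[-25.3,40.2,-2.3],0],[0.1,[-25.3,40.2,-2.3],0],[0.1,[-25.3,40.2,-2.3],0],[0.1,[-25.3,40.2,-2.3],0],[0.1,[-25.3,40.2,-2.3],0],[0.1,[-25.3,40.2,-2.3],0]]'; python3 lookpot.py w16 pot0_mid pot 0;python3 -c "
from h import *
snap('scene','s16'); a=cv2.imread('pics/s16.png'); cv2.imwrite('pics/s16a.png',cv2.resize(a[140:310,200:450],None,fx=3,fy=3,interpolation=2))"
```

```text
clock: 25.8
tool_pos: [0.4205, -0.2688, 0.1991]
eef_rot: [1.0, 0.001, 0.001, -0.0]
contact_force: [-0.2, 0.0, -0.2]
opening: 0.898
tcp [ 0.4206 -0.2687  0.1991] 25.85
0.95 [300. 144.  54.  62.] [327. 176.] xy [ 0.4402 -0.2749] dcm tool [1.96 0.62] area 2715 2808
```

View pics/w16.png

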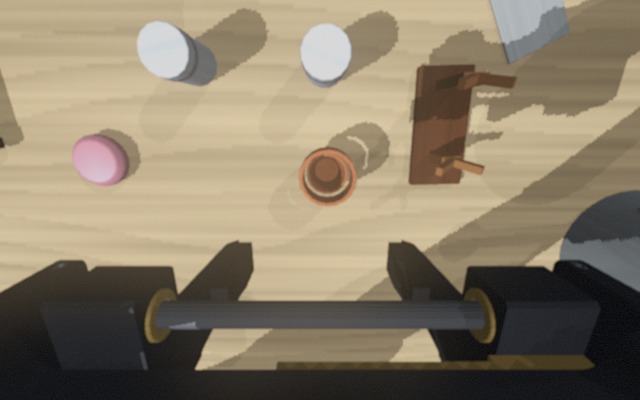

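View pics/s16a.png

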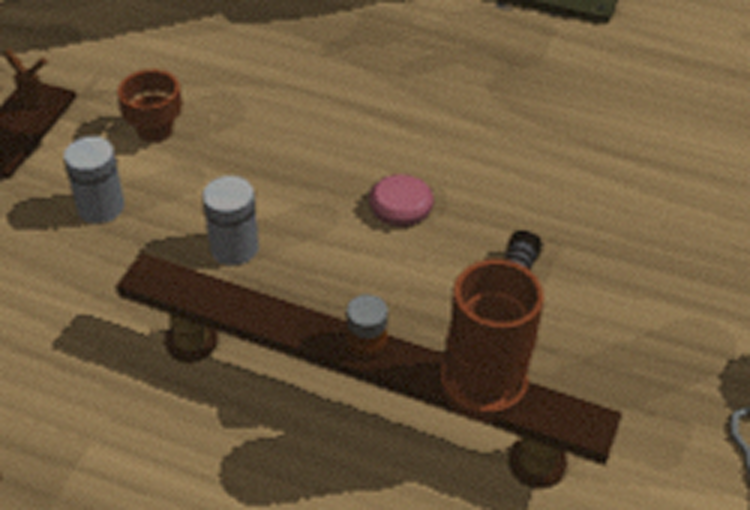

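```bash
python3 px.py 328,177.5,.056 326,52,.07 166,50,.07; python3 - <<'E'
from h import *
P=viewer.camera_params("wrist")
for x in (.440,.444):
    u=proj(P,cyl([(.03,.056)])+[x,-.275,0]); print(x,u.min(0).round(),u.max(0).round())
E
```

```text
tcp [ 0.4203 -0.2689  0.1991]
328,177.5,.056 [ 0.4405 -0.2759  0.056 ] d [2.02 0.7 ]
326,52,.07 [ 0.5511 -0.2725  0.07  ] d [13.08  0.36]
166,50,.07 [ 0.5522 -0.1378  0.07  ] d [ 13.19 -13.11]
0.44 [297. 148.] [357. 206.]
0.444 [297. 144.] [357. 202.]
```

```bash
python3 -m inch '[[0.1,[1.9,0.7,4],0],[0.1,[1.9,0.7,9],0],[0.1,[1.9,0.7,13],0],[0.1,[1.9,0.7,15],0],[0.1,[1.9,0.7,15],0],[0.1,[1.9,0.7,15],0],[0.1,[1.9,0.7,15],0],[0.6,[1.9,0.7,15],0],[0.6,[1.9,0.7,15],0],[0.6,[1.9,0.7,15],0],[0.6,[1.9,0.7,15],0],[0.6,[1.9,0.7,10],0],[0.6,[1.9,0.7,5],0],[0.6,[1.9,0.7,0],0],[0.6,[1.9,0.7,-5],0],[0.6,[1.9,0.7,-7.5],0],[0.6,[1.9,0.7,-7.5],0],[0.6,[1.9,0.7,-7.5],0]]' 20; python3 lookpot.py w17 pot0_mid pot 0.075
```

```text
clock: 27.75
tool_pos: [0.4378, -0.2771, 0.2738]
eef_rot: [1.0, -0.0, -0.0, 0.0]
contact_force: [-0.2, 0.6, -1.5]
opening: 0.662
tcp [ 0.4373 -0.2768  0.2728] 27.8
0.89 [266. 206. 111.  94.] [319. 257.] xy [ 0.362  -0.2754] dcm tool [-7.53 -0.14] area 8786 2444
```

View pics/w17.png

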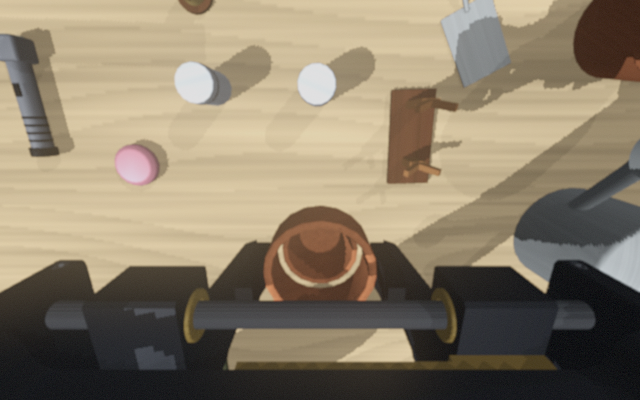

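```bash
python3 -m inch '[[0.6,[23.6,-40.8,0],0],[0.6,[23.6,-40.8,0],0],[0.6,[23.6,-40.8,0],0],[0.6,[23.6,-40.8,0],0],[0.6,[23.6,-40.8,0],0],[0.6,[23.6,-40.8,0],0],[0.6,[23.6,-40.8,0],0],[0.6,[23.6,-40.8,0],0],[0.6,[23.6,-40.8,0],0],[0.6,[23.6,-40.8,0],0],[0.6,[23.6,-40.8,0],0],[0.6,[23.6,-40.8,0],0],[0.6,[23.6,-40.8,1.5],0],[0.6,[23.6,-40.8,2.3],0],[0.6,[23.6,-40.8,2.3],0],[0.6,[23.6,-40.8,2.3],0]]' 20; python3 lookpot.py w18 pot0_mid pot 0.127; python3 - <<'E'
from h import *
P=viewer.camera_params("wrist"); s=r.get_state(); print(s["tool_pos"])
u=proj(P,cyl([(.03,.183)])+[.6728,.1317,0]); print(u.min(0).round(),u.max(0).round())
a=cv2.imread("pics/w18.png")[160:310,240:400]; cv2.imwrite("pics/c18.png",cv2.resize(a,None,fx=4,fy=4,interpolation=2))
E
```

```text
clock: 29.45
tool_pos: [0.6741, 0.1296, 0.2509]
eef_rot: [1.0, -0.001, -0.0, 0.0]
contact_force: [-0.6, -0.3, -1.2]
opening: 0.659
tcp [0.6744 0.13   0.2514] 29.5
0.57 [264. 204. 113.  97.] [319. 257.] xy [0.6388 0.1312] dcm tool [-3.56 -0.12] area 8854 4503
0.44 [326. 280.  16.   5.] [333. 282.] xy [0.6138 0.1193] dcm tool [-6.06  1.07] area 50 4319
0.22 [288. 175.  59.  39.] [314. 192.] xy [0.6967 0.1352] dcm tool [ 2.23 -0.53] area 1165 5071
[0.67455378 0.13024382 0.25160234]
[281. 188.] [358. 260.]
```

View pics/c18.png

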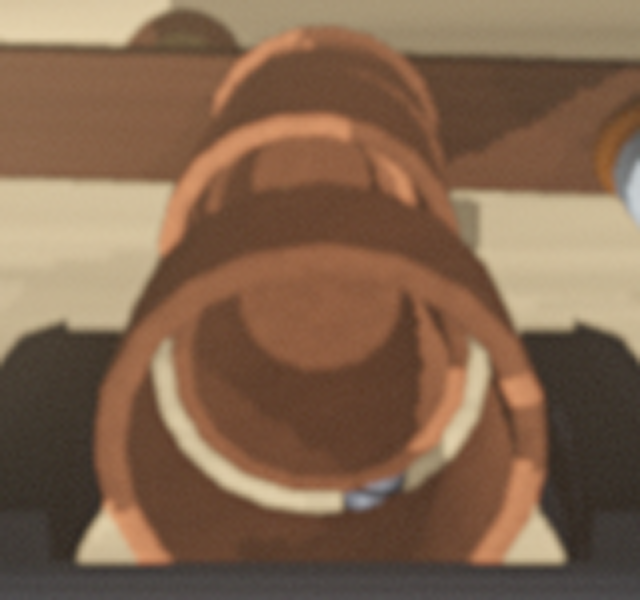

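```bash
python3 -m inch '[[0.6,[-0.2,-0.2,1],0],[0.6,[-0.2,-0.2,2.5],0],[0.6,[-0.2,-0.2,3.5],0],[0.6,[-0.2,-0.2,4.1],0],[0.6,[-0.2,-0.2,4.5],0],[0.6,[-0.2,-0.2,4.7],0],[0.6,[-0.2,-0.2,4.8],0],[0.6,[-0.2,-0.2,4.9],0],[0.6,[-0.2,-0.2,4.9],0]]' 20
```

```text
clock: 30.45
tool_pos: [0.6728, 0.1327, 0.2029]
eef_rot: [1.0, -0.0, 0.001, -0.0]
contact_force: [-0.8, -0.2, 3.0]
opening: 0.664
```

```bash
python3 -m inch '[[0.6,[0,0,0.1],0],[0.1,[0,0,0],0],[0.1,[0,0,0],0],[0.1,[0,0,0],0],[0.1,[0,0,-3],0],[0.1,[0,0,-6],0],[0.1,[-3,14,-6],0],[0.1,[-14.3,26.8,0],0],[0.1,[-14.3,26.8,0],0],[0.1,[-14.3,26.8,0],0],[0.1,[-14.3,26.8,0],0],[0.1,[-14.3,26.8,0],0],[0.1,[-14.3,26.8,0],0],[0.1,[-14.3,26.8,0],0],[0.1,[-14.3,26.8,0],0],[0.1,[-14.3,26.8,0],0]]'; python3 lookpot.py w19 canister0_mid canister 0;python3 -c "
from h import *
snap('scene','s19'); a=cv2.imread('pics/s19.png'); cv2.imwrite('pics/s19a.png',cv2.resize(a[140:310,200:450],None,fx=3,fy=3,interpolation=2))"
```

```text
clock: 32.05
tool_pos: [0.531, -0.1329, 0.2024]
eef_rot: [1.0, 0.002, 0.001, -0.001]
contact_force: [0.3, 0.3, 0.1]
opening: 0.903
tcp [ 0.5308 -0.133   0.2023] 32.1
0.62 [302. 149.  41.  46.] [321. 174.] xy [ 0.5536 -0.1331] dcm tool [2.28 0.01] area 1707 1815
```

View pics/w19.png

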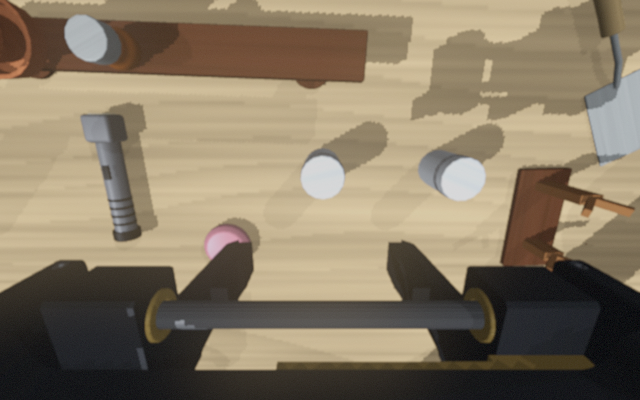

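View pics/s19a.png

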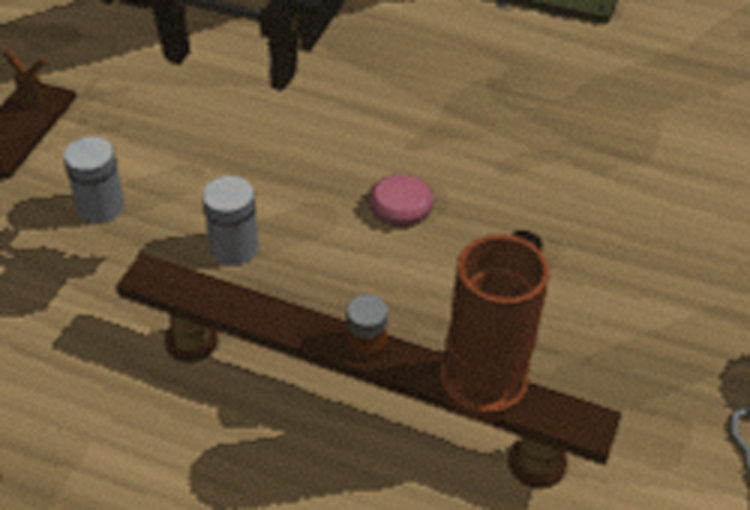

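```bash
python3 px.py 323,175.5,.07 462,178.5,.07 367.5,30,.07 364,82,.07 130,18,.07 130,75,.07 90,38,.112; python3 - <<'E'
from h import *
P=viewer.camera_params("wrist")
for x in (.552,.556):
    u=proj(P,cyl([(.022,.07)])+[x,-.135,0]); print(x,u.min(0).round(),u.max(0).round())
E
```

```text
tcp [ 0.5303 -0.1336  0.2022]
323,175.5,.07 [ 0.5548 -0.1354  0.07  ] d [2.45 0.18]
462,178.5,.07 [ 0.5522 -0.2707  0.07  ] d [ 2.19 13.7 ]
367.5,30,.07 [ 0.6783 -0.1717  0.07  ] d [14.8   3.81]
364,82,.07 [ 0.6383 -0.1709  0.07  ] d [10.81  3.73]
130,18,.07 [0.6864 0.025  0.07  ] d [ 15.61 -15.86]
130,75,.07 [0.6434 0.0338 0.07  ] d [ 11.31 -16.74]
90,38,.112 [0.6618 0.0307 0.112 ] d [ 13.15 -16.43]
0.552 [300. 156.] [345. 200.]
0.556 [300. 151.] [345. 196.]
```

```bash
python3 -m inch '[[0.25,[2.4,0.2,4],0],[0.25,[2.4,0.2,9],0],[0.25,[2.4,0.2,13],0],[0.25,[2.4,0.2,15],0],[0.25,[2.4,0.2,15],0],[0.25,[2.4,0.2,15],0],[0.25,[2.4,0.2,15],0],[0.8,[2.4,0.2,15],0],[0.8,[2.4,0.2,15],0],[0.8,[2.4,0.2,15],0],[0.8,[2.4,0.2,15],0],[0.8,[2.4,0.2,10],0],[0.8,[2.4,0.2,5],0],[0.8,[2.4,0.2,0],0],[0.8,[12,-7,0],0],[0.8,[12,-7,0],0],[0.8,[12,-7,0],0],[0.8,[12,-7,4],0],[0.8,[12,-7,4],0],[0.8,[12,-7,4],0]]' 30; python3 lookpot.py w20 canister0_mid canister 0.11
```

```text
clock: 34.2
tool_pos: [0.6478, -0.066, 0.1611]
eef_rot: [1.0, -0.0, -0.002, 0.0]
contact_force: [0.3, -0.9, -1.4]
opening: 0.489
tcp [ 0.6489 -0.0663  0.1624] 34.25
```

View pics/w20.png

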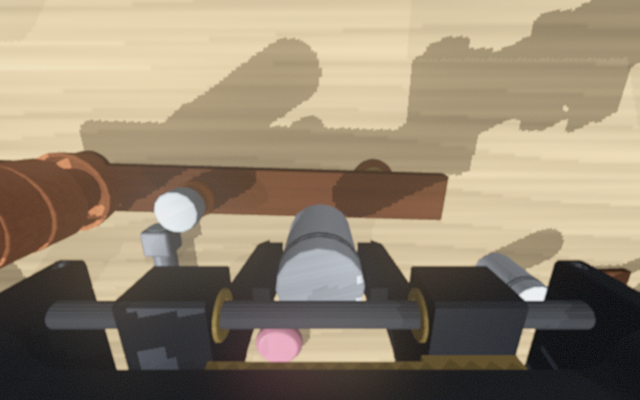

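```bash
python3 px.py 320,170,.07 280,213.5,.07 360,216,.07 447,174,.07 442,220,.07 179,212,.112; python3 - <<'E'
from h import *
P=viewer.camera_params("wrist"); tp=r.get_state()["tool_pos"]
u=proj(P,cyl([(.022,.018)])+tp); print(u.min(0).round(),u.max(0).round())
a=cv2.imread("pics/w20.png")[160:310,240:400]; cv2.imwrite("pics/c20.png",cv2.resize(a,None,fx=4,fy=4,interpolation=2))
E
```

```text
tcp [ 0.6495 -0.0663  0.1632]
320,170,.07 [ 0.6867 -0.0654  0.07  ] d [ 3.71 -0.09]
280,213.5,.07 [ 0.6488 -0.0308  0.07  ] d [-0.07 -3.54]
360,216,.07 [ 0.6464 -0.1     0.07  ] d [-0.31  3.37]
447,174,.07 [ 0.6832 -0.1702  0.07  ] d [ 3.37 10.39]
442,220,.07 [ 0.6427 -0.1714  0.07  ] d [-0.69 10.51]
179,212,.112 [0.6649 0.0333 0.112 ] d [ 1.54 -9.96]
[276. 248.] [368. 328.]
```

View pics/c20.png

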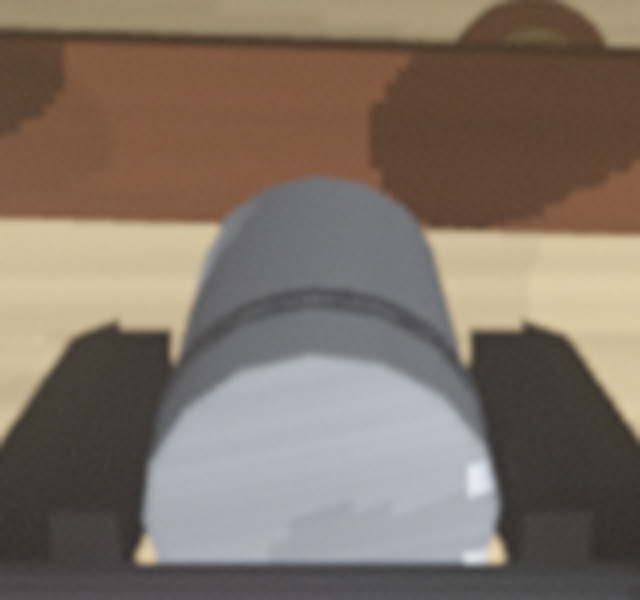

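```bash
python3 -m inch '[[0.8,[1.6,-0.4,1],0],[0.8,[1.6,-0.4,2.5],0],[0.8,[1.6,-0.4,3],0],[0.8,[1.6,-0.4,3.4],0],[0.8,[1.6,-0.4,3.6],0],[0.8,[1.6,-0.4,3.6],0],[0.8,[1.6,-0.4,3.6],0]]' 30; python3 lookpot.py w21 canister0_mid canister 0.07
```

```text
clock: 35.0
tool_pos: [0.6654, -0.0615, 0.1264]
eef_rot: [1.0, -0.0, 0.0, 0.0]
contact_force: [-0.9, 1.3, -1.6]
opening: 0.488
tcp [ 0.6655 -0.0614  0.1265] 35.05
0.85 [277. 202.  85.  98.] [320. 258.] xy [ 0.67   -0.0602] dcm tool [ 0.45 -0.12] area 6566 8182
```

View pics/w21.png

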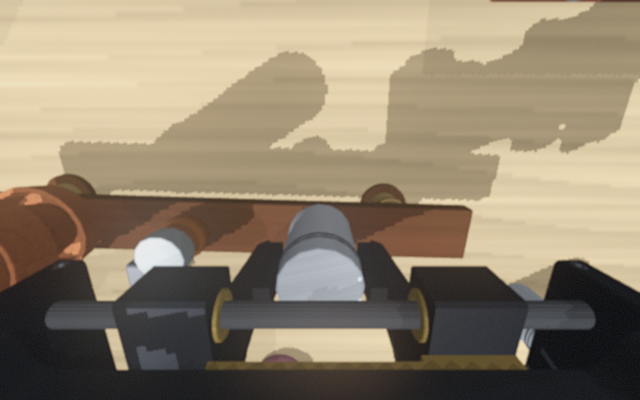

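```bash
python3 px.py 225,200,.07 385,204,.07 472,209,.07 465,258,.07 210,250,.07 380,254,.07
```

```text
tcp [ 0.6655 -0.0613  0.1264]
225,200,.07 [0.6879 0.0072 0.07  ] d [ 2.24 -6.85]
385,204,.07 [ 0.6849 -0.1067  0.07  ] d [1.94 4.54]
472,209,.07 [ 0.6812 -0.1693  0.07  ] d [ 1.57 10.8 ]
465,258,.07 [ 0.6419 -0.1706  0.07  ] d [-2.36 10.93]
210,250,.07 [0.6485 0.0225 0.07  ] d [-1.69 -8.38]
380,254,.07 [ 0.6452 -0.1057  0.07  ] d [-2.02  4.44]
```

```bash
python3 -m inch '[[0.8,[0.1,0,0.2],0],[0.8,[0.1,0,0.3],0],[0.8,[0.1,0,0.4],0],[0.8,[0.1,0,0.4],0]]' 30
```

```text
clock: 35.5
tool_pos: [0.6665, -0.0613, 0.1229]
eef_rot: [1.0, -0.0, 0.0, 0.0]
contact_force: [-2.0, 0.2, 4.3]
opening: 0.496
```

```bash
python3 -m inch '[[0.36,[0,0,0],0],[0.36,[0,0,0],0],[0.36,[0,0,0],0],[0.36,[0,0,-2],0],[0.36,[0,0,-5],0],[0.36,[0,0,-7.8],0],[0.25,[-13.6,20.9,-7.8],0],[0.25,[-13.6,20.9,-7.8],0],[0.25,[-13.6,20.9,-7.8],0],[0.25,[-13.6,20.9,-7.8],0],[0.25,[-13.6,20.9,-7.8],0],[0.25,[-13.6,20.9,-7.8],0],[0.25,[-13.6,20.9,-7.8],0],[0.25,[-13.6,20.9,-7.8],0]]' ; python3 lookpot.py w22 canister0_mid canister 0
```

```text
clock: 36.9
tool_pos: [0.5313, -0.2689, 0.2]
eef_rot: [1.0, 0.001, 0.001, -0.001]
contact_force: [1.0, 0.0, 0.1]
opening: 0.75
tcp [ 0.5315 -0.2684  0.2   ] 36.95
0.76 [ 0.  2. 99. 70.] [45. 39.] xy [ 0.6766 -0.0152] dcm tool [ 14.51 -25.32] area 5690 5500
```

View pics/w22.png

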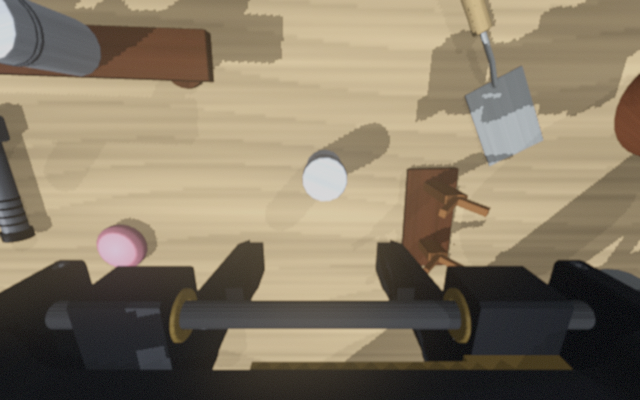

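```bash
python3 px.py 325,178,.07 488,211,.095; python3 - <<'E'
from h import *
T=viewer.camera_params("top");S=viewer.camera_params("scene")
from itertools import product
def tri(a,b):
    f=lambda p: np.r_[proj(T,p)[0]-a,proj(S,p)[0]-b]
    q=least_squares(f,[.5,-.4,.08],x_scale=.01); return q.x.round(4),q.cost.round(2)
t=lambda x,y:np.r_[440+x/8,190+y/8]; s=lambda x,y:np.r_[165+x/8,145+y/8]
print("far inner",tri(t(205,132),s(265,195)),"far outer",tri(t(340,130),s(168,170)))
print("near inner",tri(t(190,378),s(400,124)),"near outer",tri(t(325,372),s(300,100)))
print("base corners",[ray(T,t(*k),.01).round(4) for k in ((103,97),(270,97),(118,462),(290,462))])
E
```

```text
tcp [ 0.5315 -0.2683  0.2   ]
325,178,.07 [ 0.554  -0.2719  0.07  ] d [2.25 0.36]
488,211,.095 [ 0.5295 -0.4192  0.095 ] d [-0.2  15.09]
far inner (array([ 0.5244, -0.3818,  0.09  ]), np.float64(0.22)) far outer (array([ 0.5253, -0.4236,  0.09  ]), np.float64(0.15))
near inner (array([ 0.4466, -0.3832,  0.0634]), np.float64(0.08)) near outer (array([ 0.4492, -0.4258,  0.0647]), np.float64(0.05))
base corners [array([ 0.5473, -0.3734,  0.01  ]), array([ 0.549 , -0.4315,  0.01  ]), array([ 0.4211, -0.3753,  0.01  ]), array([ 0.4228, -0.434 ,  0.01  ])]
```

```bash
python3 -m inch '[[0.25,[2.2,0.3,4],0],[0.25,[2.2,0.3,9],0],[0.25,[2.2,0.3,13],0],[0.25,[2.2,0.3,14.7],0],[0.25,[2.2,0.3,14.7],0],[0.25,[2.2,0.3,14.7],0],[0.25,[2.2,0.3,14.7],0],[0.8,[2.2,0.3,14.7],0],[0.8,[2.2,0.3,14.7],0],[0.8,[2.2,0.3,14.7],0],[0.8,[2.2,0.3,14.7],0],[0.8,[2.2,0.3,10],0],[0.8,[2.2,0.3,5],0],[0.8,[2.2,0.3,-2],0],[0.8,[12,-12.8,-2],0],[0.8,[12,-12.8,-2],0],[0.8,[12,-12.8,-2],0],[0.8,[12,-12.8,4],0],[0.8,[12,-12.8,4],0],[0.8,[12,-12.8,4],0]]' 30; python3 lookpot.py w23 canister0_mid canister 0.11
```

```text
clock: 39.0
tool_pos: [0.6479, -0.1422, 0.1574]
eef_rot: [1.0, 0.0, -0.003, -0.0]
contact_force: [-0.2, -0.9, -1.2]
opening: 0.49
tcp [ 0.6489 -0.1438  0.1593] 39.05
0.73 [145. 166. 102.  88.] [195. 213.] xy [ 0.6819 -0.082 ] dcm tool [ 3.3  -6.18] area 6351 11475
```

View pics/w23.png

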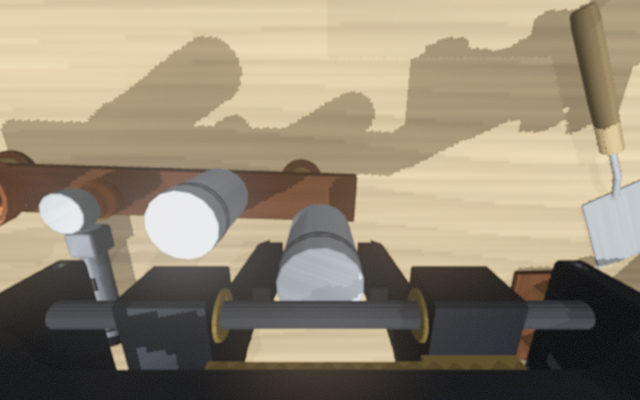

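```bash
python3 -m inch '[[0.8,[1.3,-0.6,1],0],[0.8,[1.3,-0.6,2.2],0],[0.8,[1.3,-0.6,2.8],0],[0.8,[1.3,-0.6,3.2],0],[0.8,[1.3,-0.6,3.2],0],[0.8,[1.3,-0.6,3.2],0]]' 30; python3 lookpot.py w24 canister0_mid canister 0.07
```

```text
clock: 39.7
tool_pos: [0.6631, -0.1368, 0.1283]
eef_rot: [1.0, -0.0, 0.0, 0.0]
contact_force: [0.1, -0.2, -1.4]
opening: 0.488
tcp [ 0.6634 -0.1366  0.1284] 39.75
0.87 [125. 198. 120.  84.] [190. 241.] xy [ 0.6756 -0.0643] dcm tool [ 1.23 -7.23] area 6480 9588
```

View pics/w24.png

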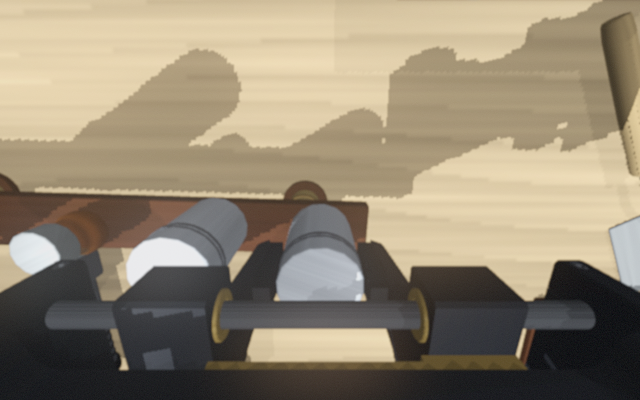

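```bash
python3 px.py 270,200,.07 368,203,.07 365,247,.07 255,243,.07; python3 -m inch '[[0.8,[0,0,0.2],0],[0.8,[0,0,0.4],0],[0.8,[0,0,0.5],0],[0.8,[0,0,0.5],0]]' 30
```

```text
tcp [ 0.6635 -0.1365  0.1285]
270,200,.07 [ 0.6852 -0.0996  0.07  ] d [ 2.18 -3.69]
368,203,.07 [ 0.683  -0.1701  0.07  ] d [1.95 3.36]
365,247,.07 [ 0.648  -0.1696  0.07  ] d [-1.55  3.31]
255,243,.07 [ 0.6513 -0.0864  0.07  ] d [-1.21 -5.01]
clock: 40.2
tool_pos: [0.6635, -0.1363, 0.1238]
eef_rot: [1.0, -0.0, 0.0, 0.0]
contact_force: [-2.0, 0.8, 4.4]
opening: 0.488
```

```bash
python3 -m inch '[[0.36,[0,0,0],0],[0.36,[0,0,0],0],[0.36,[0,0,0],0],[0.36,[0,0,-2],0],[0.36,[0,0,-5],0],[0.36,[0,0,-9],0],[0.2,[-21.3,-21.6,-10],0],[0.2,[-21.3,-21.6,-10],0],[0.2,[-21.3,-21.6,-10],0],[0.2,[-21.3,-21.6,-10],0],[0.2,[-21.3,-21.6,-10],0],[0.2,[-21.3,-21.6,-10],0],[0.2,[-21.3,-21.6,-10],0],[0.2,[-21.3,-21.6,-10],0],[0.2,[-21.3,-21.6,-10],0],[0.2,[-21.3,-21.6,-10],0]]' 20; python3 lookpot.py w25 torch_mid canister 0; python3 -c "
from h import *
for c in ('top','scene'):
    snap(c,c+'25'); a=cv2.imread(f'pics/{c}25.png'); cv2.imwrite(f'pics/{c}25a.png',cv2.resize(a[120:320,180:480],None,fx=2.6,fy=2.6,interpolation=2))"
```

```text
clock: 41.8
tool_pos: [0.4516, 0.0784, 0.2229]
eef_rot: [1.0, -0.002, 0.001, 0.0]
contact_force: [0.7, -0.5, -0.3]
opening: 0.801
tcp [0.4514 0.0784 0.2229] 41.85
0.82 [276.  34.  31. 144.] [292. 102.] xy [0.5442 0.1061] dcm tool [ 9.28 -2.76] area 3567 1761
0.67 [62.  0. 58. 88.] [93. 45.] xy [0.5982 0.3046] dcm tool [ 14.68 -22.62] area 2286 4167
```

View pics/w25.png

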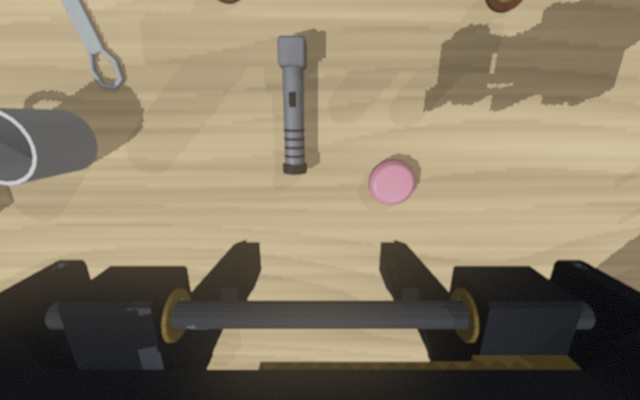

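View pics/scene25a.png

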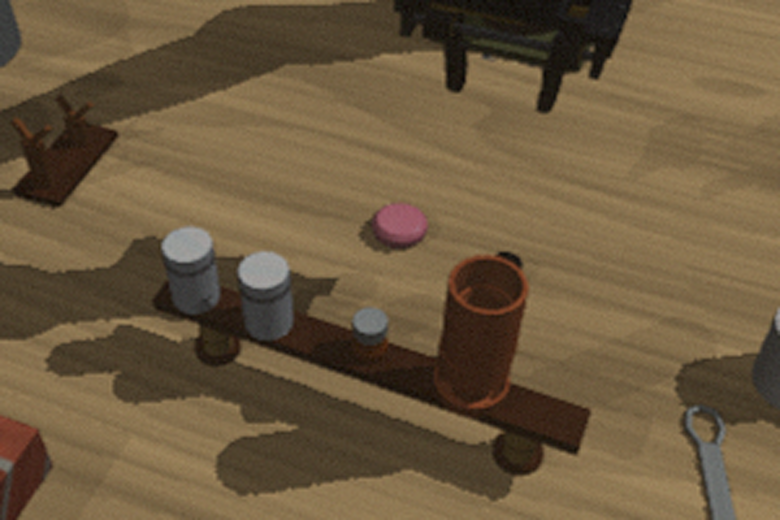

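View pics/top25a.png

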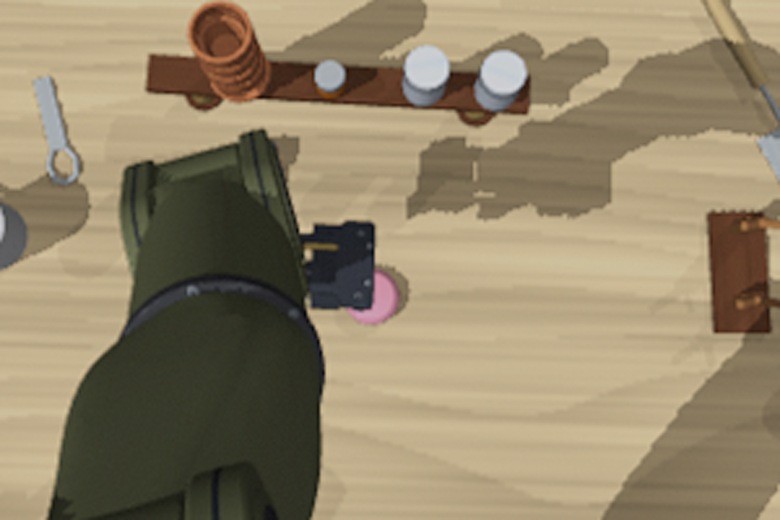

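```bash
python3 px.py 292,68,.027 294.5,162.5,.027 292,36.5,.03 295,174,.015 295,174,.005; python3 -c "
import cv2
a=cv2.imread('pics/w25.png')[25:185,240:350]; cv2.imwrite('pics/c25.png',cv2.resize(a,None,fx=3.7,fy=3.7,interpolation=2))"
```

```text
tcp [0.4508 0.0789 0.2228]
292,68,.027 [0.5795 0.1098 0.027 ] d [12.87 -3.09]
294.5,162.5,.027 [0.4777 0.1101 0.027 ] d [ 2.69 -3.12]
292,36.5,.03 [0.6086 0.1086 0.03  ] d [15.78 -2.97]
295,174,.015 [0.4614 0.111  0.015 ] d [ 1.07 -3.21]
295,174,.005 [0.4594 0.1119 0.005 ] d [ 0.86 -3.3 ]
```

View pics/c25.png

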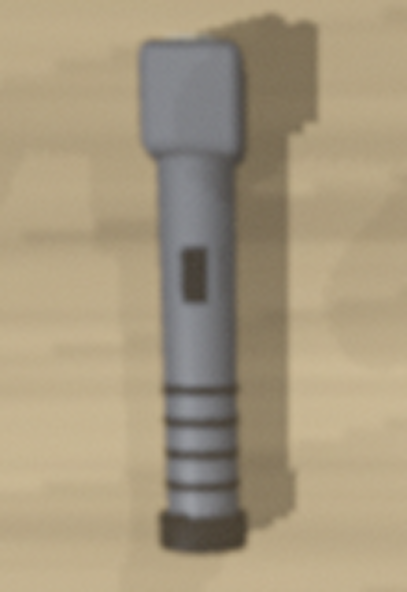

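```bash
python3 -m inch '[[0.4,[7.8,-3.1,4],0],[0.4,[7.8,-3.1,8],0],[0.4,[7.8,-3.1,12],0],[0.4,[7.8,-3.1,12],0],[0.4,[7.8,-3.1,12],0],[0.4,[7.8,-3.1,12],0]]' 12; python3 lookpot.py w26 torch_mid canister 0
```

```text
clock: 42.6
tool_pos: [0.5286, 0.1102, 0.1047]
eef_rot: [1.0, -0.0, 0.001, 0.0]
contact_force: [0.6, 0.3, 1.0]
opening: 0.596
tcp [0.5289 0.1104 0.1052] 42.65
0.83 [302. 106.  44. 184.] [322. 193.] xy [0.5579 0.1102] dcm tool [2.89 0.02] area 6471 4310
0.53 [423. 258.  43.  23.] [442. 269.] xy [0.494  0.0169] dcm tool [-3.49  9.35] area 422 5290
```

View pics/w26.png

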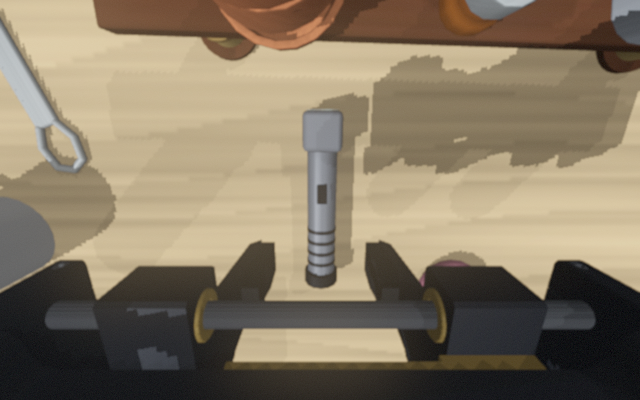

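```bash
python3 px.py 322,150,.028 320,267,.028 322,111,.03; python3 - <<'E'
from h import *
for d in viewer.outline_of("wrist","purse_mid"): print(d["p"],d["bbox"])
E
```

```text
tcp [0.5291 0.1105 0.1054]
322,150,.028 [0.5844 0.1101 0.028 ] d [5.53 0.04]
320,267,.028 [0.4857 0.1116 0.028 ] d [-4.35 -0.11]
322,111,.03 [0.612  0.1102 0.03  ] d [8.29 0.03]
0.7 [424.0, 259.2, 45.8, 22.7]
0.25 [611.0, 0.1, 26.5, 41.9]
```

```bash
python3 -m inch '[[0.4,[0.2,0,4],0],[0.4,[0.2,0,7],0],[0.4,[0.2,0,8.4],0],[0.4,[0.2,0,8.7],0],[0.4,[0.2,0,8.7],0],[0.4,[0.2,0,8.7],0],[1,[0.2,0,8.7],0],[1,[0.2,0,8.7],0],[1,[0.2,0,8.7],0],[1,[0.2,0,8.7],0],[1,[0.2,0,8.7],0],[1,[0.2,0,6],0],[1,[0.2,0,1],0],[1,[0.2,0,-6],0],[1,[0.2,0,-9],0],[1,[0.2,0,-9],0],[1,[0.2,0,-9],0]]' 12; python3 lookpot.py w27 torch_mid canister 0
```

```text
clock: 44.45
tool_pos: [0.5306, 0.1108, 0.1938]
eef_rot: [1.0, -0.0, 0.001, -0.0]
contact_force: [-0.7, 0.7, -1.7]
opening: 0.266
tcp [0.5295 0.1106 0.1924] 44.5
0.97 [289. 106.  70. 255.] [321. 226.] xy [0.4955 0.1113] dcm tool [-3.4  -0.07] area 14970 2063
0.64 [175.   8. 465.  78.] [385.  49.] xy [0.6655 0.0547] dcm tool [13.6   5.59] area 26577 3188
0.33 [268.  35.  70.  42.] [307.  59.] xy [0.6562 0.1236] dcm tool [12.67 -1.31] area 1406 2687
```

View pics/w27.png

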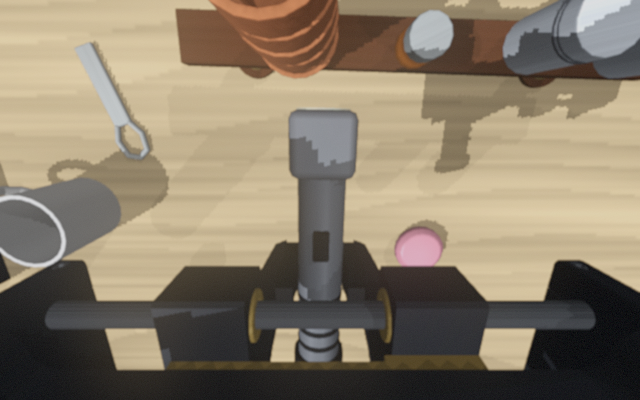

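```bash
python3 px.py 323,178,.202 323,110,.202 322,345,.202; python3 - <<'E'
from h import *
P=viewer.camera_params("wrist"); tp=r.get_state()["tool_pos"]
for off in (-.005,0,.005): print(off,proj(P,[tp+[off+.053,0,.012],tp+[off+.083,0,.012],tp+[off-.053,0,.009]]).round(1).tolist())
E
```

```text
tcp [0.5291 0.1105 0.1916]
323,178,.202 [0.5819 0.1103 0.202 ] d [5.28 0.02]
323,110,.202 [0.6105 0.1104 0.202 ] d [8.15 0.01]
322,345,.202 [0.4886 0.1104 0.202 ] d [-4.05  0.01]
-0.005 [[322.5, 189.4], [322.8, 118.8], [321.8, 367.4]]
0 [[322.5, 178.4], [322.8, 105.9], [321.8, 360.6]]
0.005 [[322.6, 167.1], [322.9, 92.6], [321.8, 353.7]]
```

```bash
python3 -m inch '[[1,[-4.3,51.4,0],0],[1,[-4.3,51.4,0],0],[1,[-4.3,51.4,0],0],[1,[-4.3,51.4,0],0],[1,[-4.3,51.4,0],0],[1,[-4.3,51.4,0],0],[1,[-4.3,51.4,0],0],[1,[-4.3,51.4,0],0],[1,[-4.3,51.4,0],0],[1,[-4.3,51.4,0],0],[1,[-4.3,51.4,0],0],[1,[-4.3,51.4,0],0],[1,[-4.3,51.4,0],0],[1,[-4.3,51.4,0],0],[1,[-4.3,51.4,0],0],[1,[-4.3,51.4,0],0],[1,[-4.3,51.4,0],0]]' 12; python3 lookpot.py w28 torch_mid canister 0;  python3 -c "
from h import *
for c in ('top','scene'):
    snap(c,c+'28')
a=cv2.imread('pics/top28.png'); cv2.imwrite('pics/top28a.png',cv2.resize(a[170:280,390:540],None,fx=5,fy=5,interpolation=2))
a=cv2.imread('pics/scene28.png'); cv2.imwrite('pics/scene28a.png',cv2.resize(a[90:230,130:310],None,fx=4,fy=4,interpolation=2))"
```

```text
clock: 46.25
tool_pos: [0.4876, -0.4025, 0.1932]
eef_rot: [1.0, 0.001, 0.0, -0.0]
contact_force: [-0.4, -0.0, -0.8]
opening: 0.268
tcp [ 0.4875 -0.4028  0.1932] 46.3
0.66 [288. 105.  67. 258.] [320. 225.] xy [ 0.4536 -0.402 ] dcm tool [-3.39 -0.08] area 15028 2071
```

View pics/w28.png

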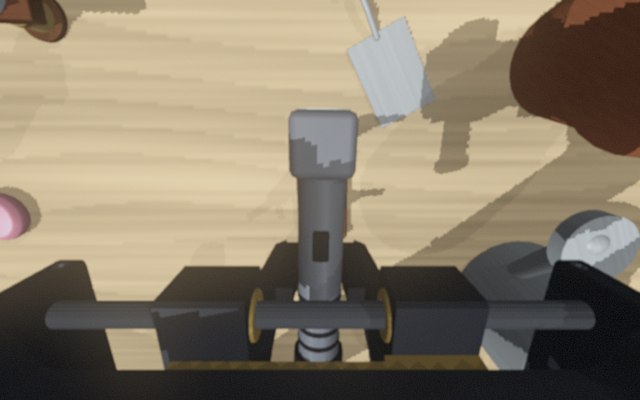

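View pics/scene28a.png

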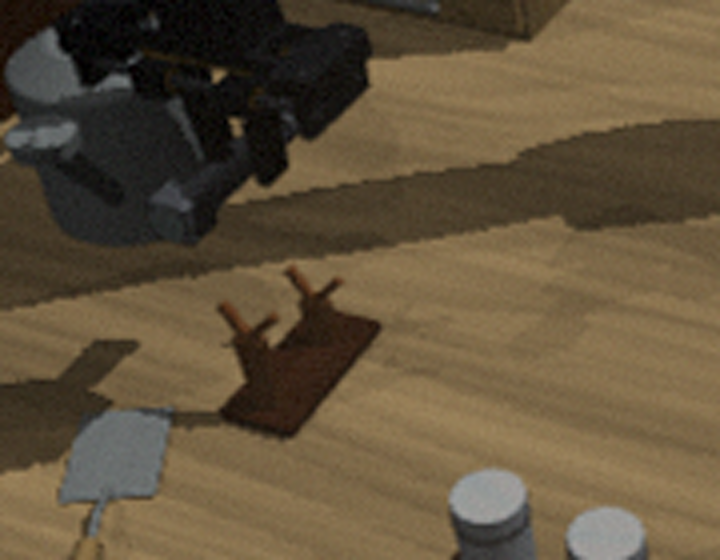

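View pics/top28a.png

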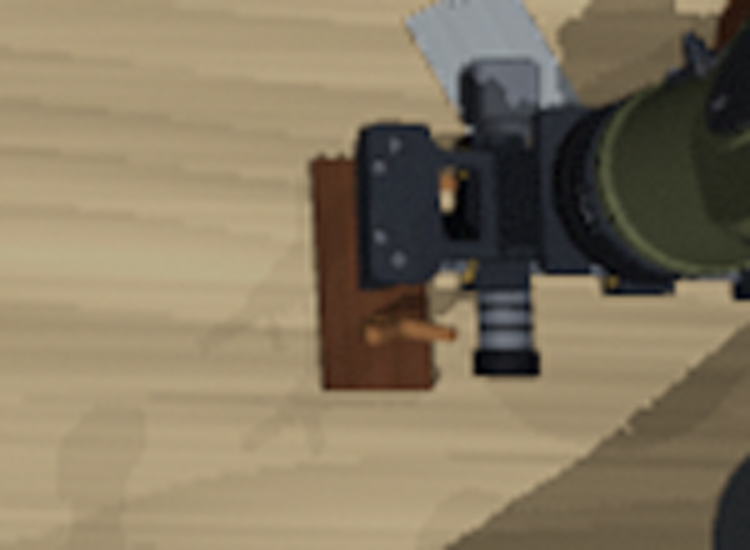

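```bash
python3 -m inch '[[1,[0,0.1,3],0],[1,[0,0.1,6],0],[1,[0,0.1,7.5],0],[1,[0,0.1,7.5],0],[1,[0,0.1,7.5],0]]' 12; python3 lookpot.py w29 torch_mid canister 0;  python3 -c "
from h import *
for c in ('top','scene'):
    snap(c,c+'29')
a=cv2.imread('pics/top29.png'); cv2.imwrite('pics/top29a.png',cv2.resize(a[170:280,390:540],None,fx=5,fy=5,interpolation=2))
a=cv2.imread('pics/scene29.png'); cv2.imwrite('pics/scene29a.png',cv2.resize(a[110:220,150:290],None,fx=5,fy=5,interpolation=2))"
```

```text
clock: 46.95
tool_pos: [0.4878, -0.4046, 0.1186]
eef_rot: [1.0, -0.0, 0.0, 0.0]
contact_force: [0.2, -0.1, -0.5]
opening: 0.264
tcp [ 0.4881 -0.4049  0.1192] 47.0
0.88 [287. 108.  71. 255.] [320. 226.] xy [ 0.4851 -0.4039] dcm tool [-0.3  -0.09] area 15044 3853
```

View pics/w29.png

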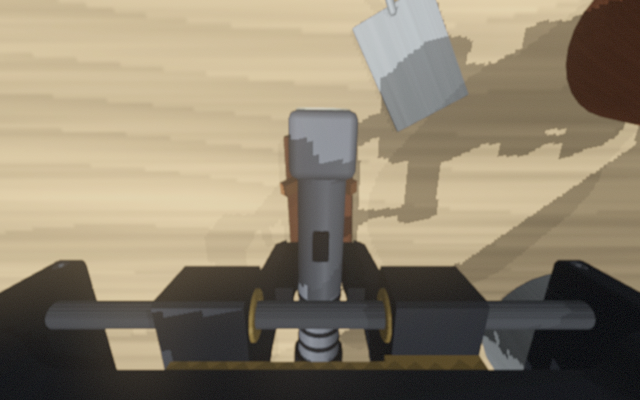

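View pics/scene29a.png

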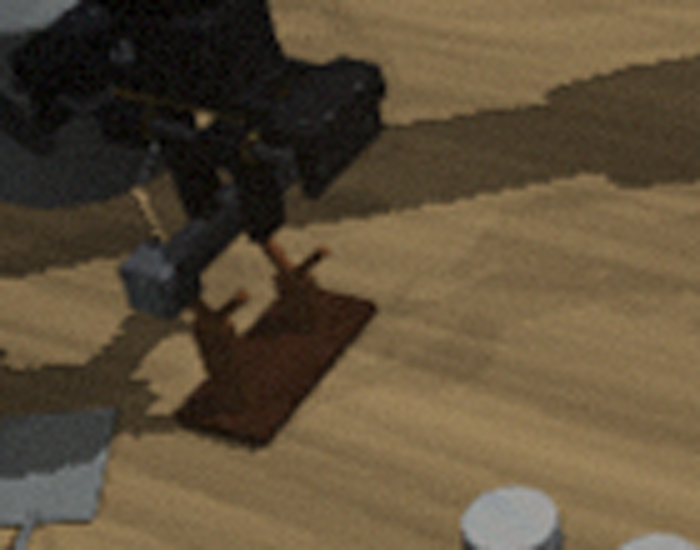

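View pics/top29a.png

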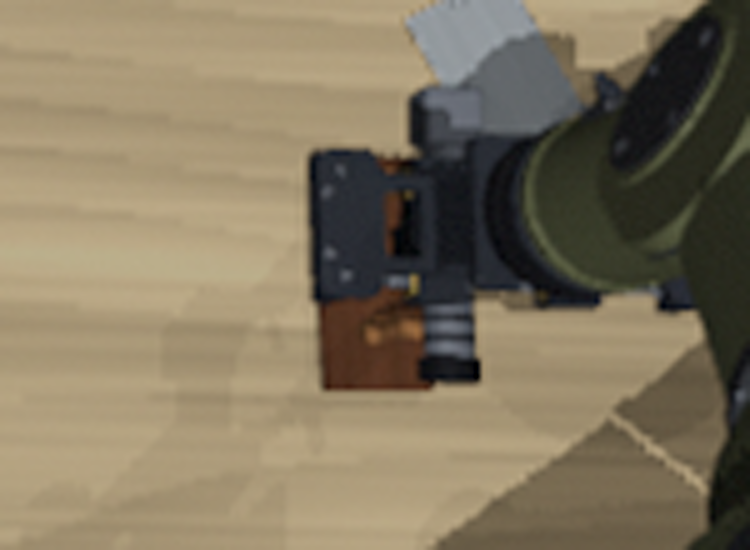

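```bash
python3 px.py 282,187,.09 357.5,187,.09 320,176,.09 320,196,.09
```

```text
tcp [ 0.4881 -0.4049  0.1195]
282,187,.09 [ 0.5267 -0.3811  0.09  ] d [ 3.87 -2.38]
357.5,187,.09 [ 0.5267 -0.4263  0.09  ] d [3.87 2.14]
320,176,.09 [ 0.5334 -0.4038  0.09  ] d [ 4.54 -0.11]
320,196,.09 [ 0.5211 -0.4038  0.09  ] d [ 3.31 -0.1 ]
```

```bash
python3 -m inch '[[1,[0,-0.1,1],0],[1,[0,-0.1,1.8],0],[1,[0,-0.1,2.2],0],[1,[0,-0.1,2.5],0],[1,[0,-0.1,2.7],0],[1,[0,-0.1,2.9],0],[1,[0,-0.1,3.1],0],[1,[0,-0.1,3.1],0]]' 8; python3 -c "
from h import *
snap('wrist','w30')
snap('scene','scene30')
a=cv2.imread('pics/scene30.png'); cv2.imwrite('pics/scene30a.png',cv2.resize(a[110:220,150:290],None,fx=5,fy=5,interpolation=2))"
```

```text
clock: 47.95
tool_pos: [0.4869, -0.4035, 0.0869]
eef_rot: [1.0, -0.0, -0.0, 0.0]
contact_force: [-1.3, 0.5, -0.2]
opening: 0.264
```

View pics/w30.png

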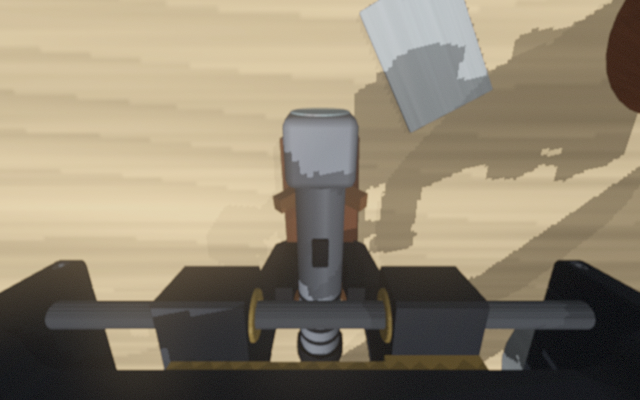

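View pics/scene30a.png

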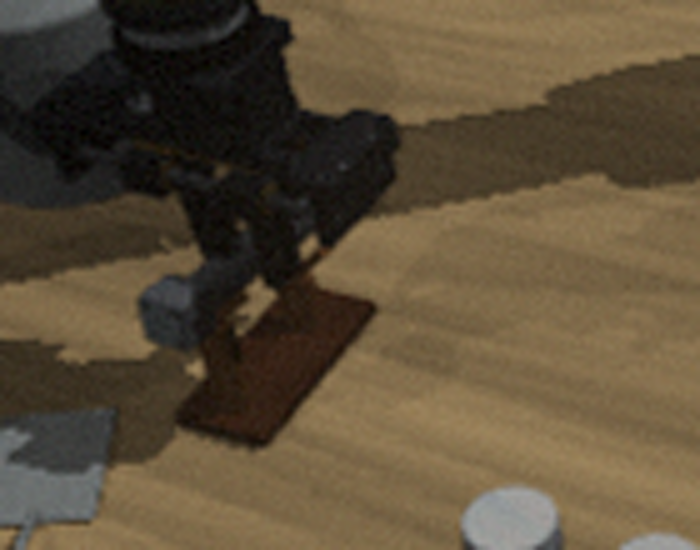

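```bash
python3 -m inch '[[1,[0,0,0.2],0],[1,[0,0,0.3],0],[1,[0,0,0.4],0],[1,[0,0,0.5],0],[1,[0,0,0.5],0]]' 8; python3 -m inch '[[1,[0,0,0.1],0],[1,[0,0,0.2],0],[1,[0,0,0.2],0]]' 8
```

```text
clock: 48.55
tool_pos: [0.4875, -0.4034, 0.082]
eef_rot: [1.0, -0.0, 0.0, 0.0]
contact_force: [-0.9, -0.1, 0.5]
opening: 0.267
clock: 48.85
tool_pos: [0.4877, -0.4036, 0.0804]
eef_rot: [1.0, 0.0, 0.0, 0.0]
contact_force: [0.3, -0.8, 2.6]
opening: 0.27
```

```bash
python3 -m inch '[[0.5,[0,0,0],0],[0.5,[0,0,0],0],[0.5,[0,0,0],0],[0.5,[0,0,0],0],[0.5,[0,0,-2],0],[0.5,[0,0,-5],0],[0.5,[0,0,-10],0],[0.5,[0,0,-15],0],[0.5,[-8,0,-15],0],[0.5,[-8,15,-15],0],[0.5,[-8,20,-15],0],[0.5,[-8,20,-15],0],[0.5,[-8,20,-15],0],[0.5,[-8,20,-15],0]]' 8; python3 -c "
from h import *
print(r.get_state()['tool_pos'])
for c in ('top','scene','wrist'): snap(c,c+'31')
a=cv2.imread('pics/top31.png'); cv2.imwrite('pics/top31a.png',cv2.resize(a[170:280,390:540],None,fx=5,fy=5,interpolation=2))
cv2.imwrite('pics/top31b.png',cv2.resize(a[110:270,120:400],None,fx=2.8,fy=2.8,interpolation=2))
a=cv2.imread('pics/scene31.png'); cv2.imwrite('pics/scene31a.png',cv2.resize(a[110:220,150:290],None,fx=5,fy=5,interpolation=2))
cv2.imwrite('pics/scene31b.png',cv2.resize(a[170:330,220:530],None,fx=2.5,fy=2.5,interpolation=2))"
```

```text
clock: 50.25
tool_pos: [0.402, -0.611, 0.229]
eef_rot: [1.0, -0.005, -0.001, 0.003]
contact_force: [-0.4, 0.3, -0.5]
opening: 0.501
[ 0.40197816 -0.61096405  0.22900951]
```

View pics/top31a.png

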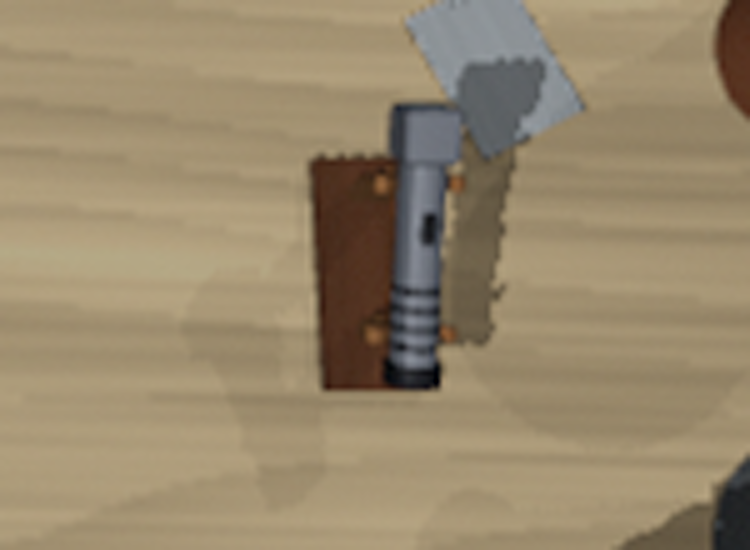

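View pics/scene31a.png

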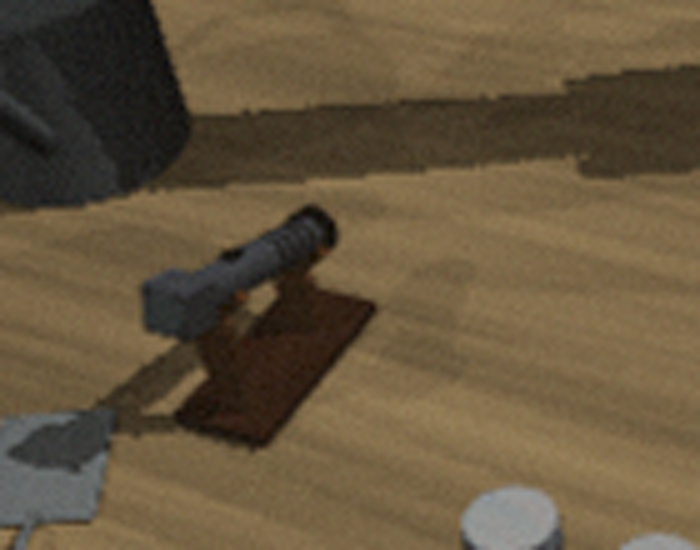

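View pics/scene31b.png

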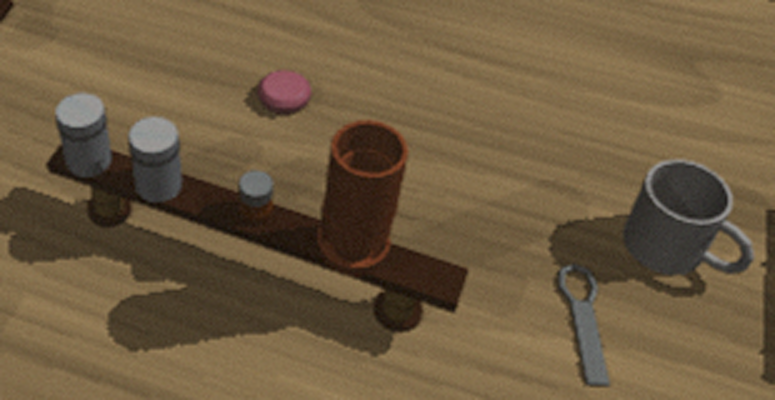

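View pics/top31b.png

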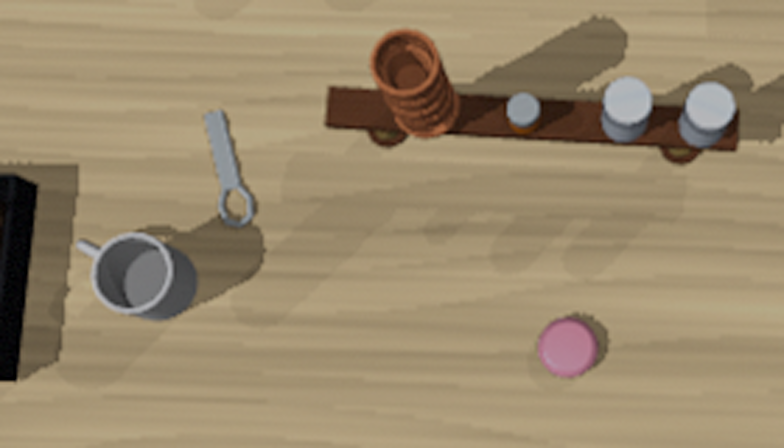

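```bash
python3 - <<'E'
from h import *
for cam in ("top","scene"):
    P=viewer.camera_params(cam); viewer.snapshot(cam)
    for n,pr in [("canister0_mid","canister"),("saucer_mid","saucer"),("jar_mid","jar")]:
        for d in viewer.outline_of(cam,n)[:3]:
            c,a=hull_cent(d["pixels"]); x,am=fit(P,pr,.07,c); print(cam,n,round(d["p"],2),c.round(),x.round(4),round(a),round(am))
    ang=np.radians(18); c=np.array([np.cos(ang),0,np.sin(ang)])
    m=np.array([.4875,-.4035,.078])
    print(cam,"head end/head junction/tail junction/tail end",proj(P,[m+c*k for k in (.083,.053,-.053,-.065)]).round(1).tolist())
T=viewer.camera_params("top")
im=cv2.imread("pics/top31.png"); cv2.imwrite("pics/top31c.png",cv2.resize(im[130:175,230:400],None,fx=4.6,fy=4.6,interpolation=2))
for y in (.129,-.0613,-.1365):
    for off in (0,):
        x=.6717+.0305*(y-.129); print(y,"ledge edges px",proj(T,[[x+.02,y,.07],[x-.02,y,.07]]).round(1).tolist())
print(r.get_state()["clock"])
E
```

```text
top canister0_mid 0.8 [343. 148.] [ 0.6655 -0.0588] 291 342
top head end/head junction/tail junction/tail end [[475.8, 189.6], [474.8, 201.1], [471.6, 241.1], [471.3, 245.5]]
scene canister0_mid 0.46 [253. 224.] [ 0.662  -0.1381] 548 603
scene saucer_mid 0.65 [360. 272.] [0.6832 0.13  ] 364 660
scene jar_mid 0.54 [321. 250.] [0.6651 0.0334] 250 295
scene jar_mid 0.36 [494. 259.] [0.5525 0.3947] 1758 349
scene jar_mid 0.2 [196. 165.] [ 0.5105 -0.3991] 454 212
scene head end/head junction/tail junction/tail end [[181.6, 173.0], [188.7, 169.4], [211.2, 157.6], [213.6, 156.4]]
0.129 ledge edges px [[273.1, 140.9], [272.4, 155.1]]
-0.0613 ledge edges px [[343.1, 144.9], [342.8, 159.2]]
-0.1365 ledge edges px [[370.9, 146.5], [370.7, 160.8]]
50.8
```

View pics/top31c.png

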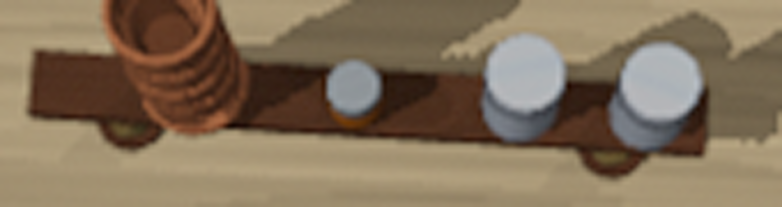

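```bash
python3 -c "
from plant import r
print(r.finish_job())"
```

```text
the job is handed in; nothing more can be done
None
```

I finished the job and handed it in at about 51 s of robot time, with the gripper clear of everything. No verdict was reported.

**What I did, in order:**
- **Saucer:** stood on the ledge at y of about 0.13.
- **Pots:** all four were there. They are nested mouths up in the saucer, each resting about 26 mm above the one below.
- **Canisters:** both stand upright on the ledge, at y of about -0.06 and -0.136.
- **Torch:** it had been knocked aside during the run, so I located it again before gripping it. It now lies in the rest with its head at the high end (+x).

**Last checks:**
- **Stack:** the last top and scene pictures show it standing straight.
- **Canisters:** measured against the ledge edges, both are centred on its depth to about 1–3 mm.
- **Torch:** it lies sloped in both Vs, clear of both blocks, and the upward force came at the expected height. I judge it to be about 2 mm downhill of the nominal seat.
- **Bystanders:** the jar, purse, mug and opener looked unmoved in the pictures.

**Disagreements:**
- **Camera readings:** the top, scene and wrist cameras differed by up to about 7 mm in x. I used the close-range wrist views for grasping and placing.
- **Saucer position:** the final scene outline put it about 11 mm off in x. Only part of it was visible behind the stack, so I discounted that. The top view agrees with a centred saucer.
- **Network detections:** some pots and the second canister were missed in several pictures, so I read their rims from the images by hand.

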